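Line up plant pots by size on a shop display

ROBOT

A 7-joint arm with a two-finger parallel gripper is mounted at the origin on the work surface. World frame = base frame: x ahead of the robot, y to its left, z up, the work surface at z = 0. Lengths are in m, angles in rad, forces in N, time in s.
With the tool pointing down it reaches from about 0.4 to 0.85 m from the base axis. Payload 10.4 kg.
Tool frame: the origin (TCP) lies at the very end of the fingers, on their centre line; the grasp point (between the pads) lies r.hold_point_z behind it (r.hold_point_z is the distance from the TCP to the grasp point, in m); z points along the fingers, y is the direction in which the jaws open and shut (so a half turn about z gives the same grasp; the last joint's range is limited). The gripper opens to 87 mm and grips with 3 to 60 N. Pads are 19 mm wide; open, the fingers measure 117 mm over their backs; the gripper's body (75 mm by 190 mm) begins 51 mm behind the grasp point.
Start: joints at [1.309, 0.332, -0.065, 1.46, 0.022, 1.35, -0.088], TCP at [0.148, -0.607, 0.223] pointing down, gripper open.
Joint ranges: [-2.6, 2.6], [-0.5, 2.12], [-1.47, 1.34], [0.16, 2.42], [-1.27, 4.41], [0.06, 2.06], [-2.6, 2.6]. Speed limits (rad/s): [2.22, 2.22, 2.79, 2.79, 3.14, 3.14, 3.14].

INTERFACE

Orientations are given as a unit quaternion [x, y, z, w].
In Python, from bench import r gives the robot as it stands.
- The arm moves only by the tool send_rows, never from a script. Its argument "commands" is a list of rows, each a list of 7 numbers: the shift along the world's x, y, z normalised to -1 to 1, where 1 is 0.03 m, then the turn, a rotation vector about the world's x, y, z normalised to -1 to 1, where 1 is 5 degrees, then the gripper command: -1 is fully open, 1 is shut, values between are in proportion. In form: [[tx, ty, tz, ax, ay, az, jaw], ...]. A call has 1 to 10 rows; each row shifts and turns the pose as measured when the row begins; what a row does not reach is not made up. A row lasts 1/12 s, in which the tool goes at most 41.7 mm and 7.16 degrees, less where a joint would pass 70% of its speed; a pose out of reach is approached as far as the arm can. A call with a number of a shift or a turn outside -1 to 1 is refused whole. A call with a gripper value outside its range is refused whole. The fingers move at their own pace and stop on an object; "grip_force" is the grip in N (left out, the last holds). Time passes only in rows, so rows that do not move let the fingers close. It gives the time, the measured TCP pose, the force and the opening at its end, in the units of the state.
- r.read_state(): the state, without advancing time (a new reading comes with each control period).
- r.camera(name): name is "scene" or "side" or "wrist"; returns the picture (420x560x3 uint8, blue, green, red); there is no depth.
- r.calibration(name): a dict with "K" (3x3 intrinsics, pixels), "R" (3x3) and "t" (3): a world point X has camera coordinates R X + t; the wrist camera has in their place "mount" (4x4, takes a point from camera to tool coordinates, whose origin is the TCP and whose axes are the flange's). Camera axes: x right, y down, z forward; pixel columns grow to the right and rows downward; lengths in m; the calibration is good to about 2 mm. A picture is of the moment at which its call begins: read the wrist's pose just before it. calibration takes no time and is no camera call.
- r.close_job(): hands the job in, once; it reports no verdict.
The state is a dict: "time": time; "joint_positions": joint angles; "joint_vel": joint speeds; "joint_torque": joint torques, N m; "ee_pos": TCP position; "eef_rot": TCP orientation; "ft_force": force on the tool from outside, world axes, zero at the start; "torque": the same for the moment, N m; "width": finger opening in m.
Only numpy, scipy, OpenCV 4.12 (cv2) and the standard library are available. Lean on these libraries where they do the work, as an engineer would, in place of code of your own. Each camera call takes 0.05 s, during which the arm holds its last target.

TASK

Set the four white plant pots out on the wooden display plinth, each standing upright in the middle of its own black pad, in order of size: the smallest next to the price-ticket stand and the largest farthest from it. Do not tip any pot over on the way, and leave the green glass vase standing where it is.

Things in the scene. Friction and masses are not known exactly. Their poses are not given: they have to be found in the camera images.
- pot_small_mid (a point): The smallest of four plain white ceramic plant pots: an empty, straight-sided round pot, open at the top, outer diameter 36 mm, height 40 mm, wall 4 mm, floor 5 mm thick, standing upright on the table. The point is on its axis, half-way up (20 mm above its underside); z is its axis, pointing up.
- pot_medium_mid (a point): The second smallest of four plain white ceramic plant pots: an empty, straight-sided round pot, open at the top, outer diameter 45 mm, height 52 mm, wall 4 mm, floor 5 mm thick, standing upright on the table. The point is on its axis, half-way up (26 mm above its underside); z is its axis, pointing up.
- pot_large_mid (a point): The second largest of four plain white ceramic plant pots: an empty, straight-sided round pot, open at the top, outer diameter 54 mm, height 64 mm, wall 4 mm, floor 5 mm thick, standing upright on the table. The point is on its axis, half-way up (32 mm above its underside); z is its axis, pointing up.
- pot_largest_mid (a point): The largest of four plain white ceramic plant pots: an empty, straight-sided round pot, open at the top, outer diameter 63 mm, height 76 mm, wall 4 mm, floor 5 mm thick, standing upright on the table. The point is on its axis, half-way up (38 mm above its underside); z is its axis, pointing up.
- pad_a: One of four identical fixed round black rubber pads, 74 mm across and 3 mm thick, in a straight row with 88 mm between neighbouring centres, on a fixed light wooden plinth (460 mm long, 110 mm deep, 18 mm high). The letters say nothing about the place in the row: the pads change places from start to start. Origin: centre of the pad's underside; its top, on which a pot stands, is 3 mm higher (21 mm above the table).
- pad_b: One of four identical fixed round black rubber pads, 74 mm across and 3 mm thick, in a straight row with 88 mm between neighbouring centres, on a fixed light wooden plinth (460 mm long, 110 mm deep, 18 mm high). The letters say nothing about the place in the row: the pads change places from start to start. Origin: centre of the pad's underside; its top, on which a pot stands, is 3 mm higher (21 mm above the table).
- pad_c: One of four identical fixed round black rubber pads, 74 mm across and 3 mm thick, in a straight row with 88 mm between neighbouring centres, on a fixed light wooden plinth (460 mm long, 110 mm deep, 18 mm high). The letters say nothing about the place in the row: the pads change places from start to start. Origin: centre of the pad's underside; its top, on which a pot stands, is 3 mm higher (21 mm above the table).
- pad_d: One of four identical fixed round black rubber pads, 74 mm across and 3 mm thick, in a straight row with 88 mm between neighbouring centres, on a fixed light wooden plinth (460 mm long, 110 mm deep, 18 mm high). The letters say nothing about the place in the row: the pads change places from start to start. Origin: centre of the pad's underside; its top, on which a pot stands, is 3 mm higher (21 mm above the table).
- ticket: Small fixed price-ticket stand on one end of the plinth (either end), in line with the row, 73 mm from the centre of the nearest pad: black foot 26 x 40 mm, 10 mm high, with a sloping blank white card 44 mm wide, 42 mm high in all. A small brass ball on a foot, 44 mm high, is fixed at the same place on the other end. Origin: centre of the foot's underside.
- vase_mid (a point): Green glass bud vase, 48 mm across, 100 mm tall, loose, standing among the pots (as does a brass candlestick, 52 mm across and 90 mm tall). Not to be moved. The point is on its axis, half-way up (50 mm above the table); z is its axis, pointing up.
Things that resemble listed ones, but are neither listed nor needed, are in the scene too. What is shaped like the part that bears pot_small_mid but pink is not meant.

How it is judged:
By the outcome, as a careful person would: the job done as asked, in the order asked, and still so for the second after the job is handed in, with the robot touching nothing.
It also fails if it takes over 112 s, if anything falls off the work surface, if the arm or the gripper's body presses on something with over 40 N, if the wrist force passes 120 N, or if a joint passes its speed limit or range.

## Working session

There is one attempt and no reset: what is moved stays moved. The work goes in short steps, Python scripts to look and compute and a tool call to move; the robot and the scene stay as the last step left them, time stands still between calls to the robot, and variables do not carry over. Pictures are saved under pics/ and viewed, and the job is handed in when it is done.

Besides the shell and the picture viewer there is one more tool, called after "Call:" as a command line: name --pt "numbers of a row" for each row, then --argument value for the rest. send_rows: Moves the arm, as the interface text tells. Scaled input: -1 to 1 covers 0.03 m each way for a shift and 5 degrees each way for a turn. Its arguments: {"type":"object","properties":{"commands":{"type":"array"},"grip_force":{"type":"number"}},"required":["commands"]}

```bash
ls; mkdir -p pics
python3 - <<'E'
from bench import r
import cv2,numpy as np
np.set_printoptions(precision=4,suppress=True)
print(r.read_state(), r.hold_point_z)
for n in ["scene","side","wrist"]:
    cv2.imwrite(f"pics/{n}0.png", r.camera(n)); print(n,r.calibration(n))
E
```

```text
pics
{'time': 0.0, 'joint_positions': array([ 1.3094,  0.3329, -0.0647,  1.461 ,  0.0216,  1.3499, -0.0885]), 'joint_vel': array([ 0.0004,  0.0001,  0.0003,  0.0001, -0.0026, -0.0015,  0.0007]), 'joint_torque': array([ -0.0012, -62.3247,   0.0244, -38.9892,  -0.0614,   0.0397,
         0.0001]), 'ee_pos': array([ 0.1477, -0.6069,  0.2217]), 'eef_rot': array([ 0.9929,  0.1191, -0.0001, -0.0007]), 'ft_force': array([ 0.5517,  0.1941, -0.6328]), 'torque': array([ 0.0319, -0.0006, -0.0006]), 'width': 0.08679669306078382} 0.0187
scene {'K': array([[385.5393,   0.    , 275.4054],
       [  0.    , 385.5393, 213.8686],
       [  0.    ,   0.    ,   1.    ]]), 'R': array([[-0.1507,  0.9884, -0.0193],
       [ 0.526 ,  0.0636, -0.8481],
       [-0.837 , -0.138 , -0.5295]]), 't': array([ 0.0872, -0.2124,  1.2753])}
side {'K': array([[424.4852,   0.    , 286.2376],
       [  0.    , 424.4852, 216.2475],
       [  0.    ,   0.    ,   1.    ]]), 'R': array([[ 0.731 , -0.6822,  0.015 ],
       [-0.3854, -0.431 , -0.8159],
       [ 0.5631,  0.5907, -0.578 ]]), 't': array([-0.3488,  0.2565,  0.5589])}
wrist {'K': array([[348.7747,   0.    , 276.7202],
       [  0.    , 348.7747, 205.5166],
       [  0.    ,   0.    ,   1.    ]]), 'mount': array([[-0.0005, -0.9616, -0.2744,  0.0748],
       [ 1.    , -0.0002, -0.0013, -0.0008],
       [ 0.0012, -0.2744,  0.9616, -0.1617],
       [ 0.    ,  0.    ,  0.    ,  1.    ]])}
```

View pics/scene0.png

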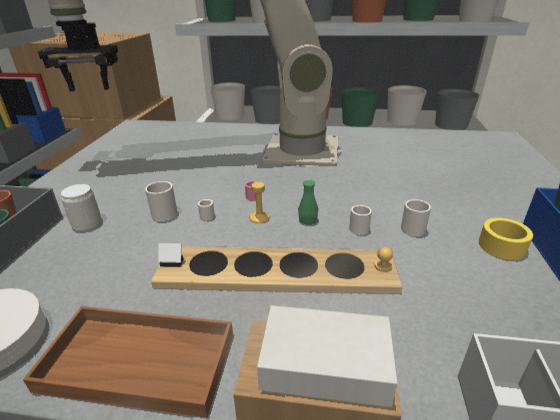

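View pics/side0.png

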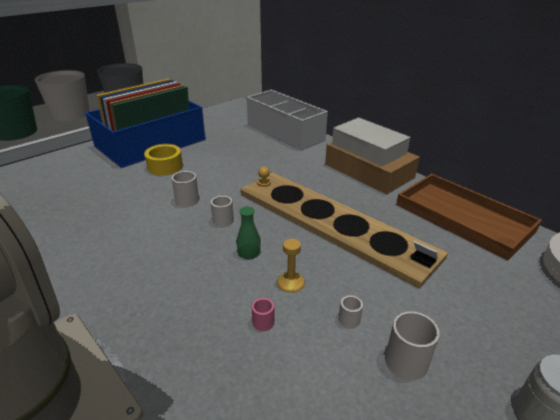

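View pics/wrist0.png

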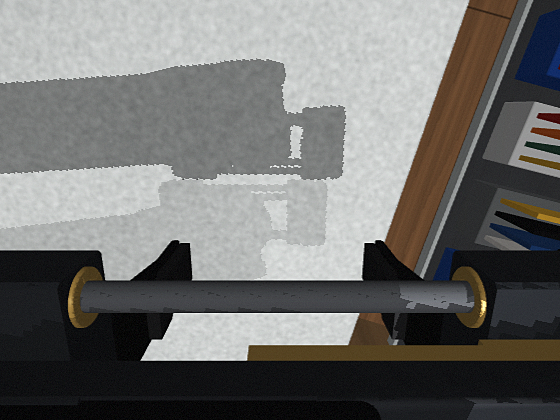

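Run:
```python
import cv2,numpy as np
a=cv2.imread('pics/scene0.png');b=cv2.imread('pics/side0.png')
cv2.imwrite('pics/sc_l.png',cv2.resize(a[170:300,130:290],None,fx=4.6,fy=4.6,interpolation=cv2.INTER_CUBIC))
cv2.imwrite('pics/sc_r.png',cv2.resize(a[170:300,285:445],None,fx=4.6,fy=4.6,interpolation=cv2.INTER_CUBIC))
cv2.imwrite('pics/sd.png',cv2.resize(b[150:400,150:450],None,fx=2.4,fy=2.4,interpolation=cv2.INTER_CUBIC))
```

```text
(no output)
```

View pics/sc_l.png

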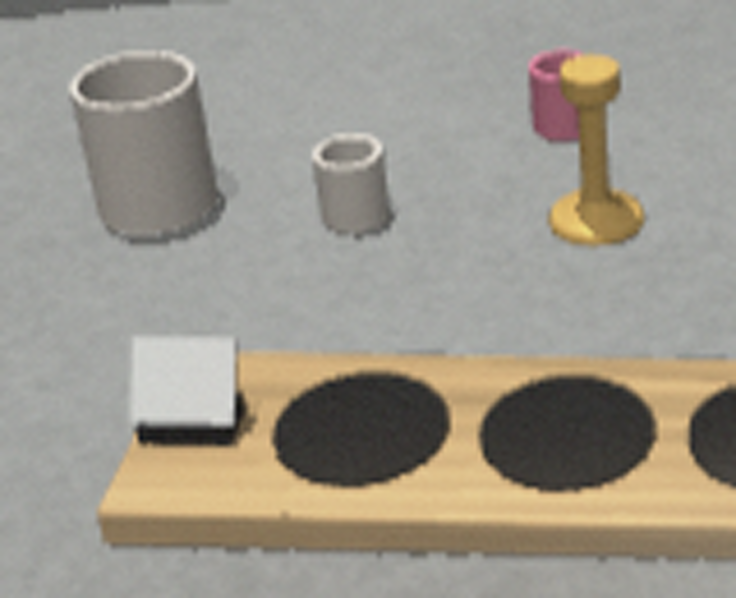

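View pics/sc_r.png

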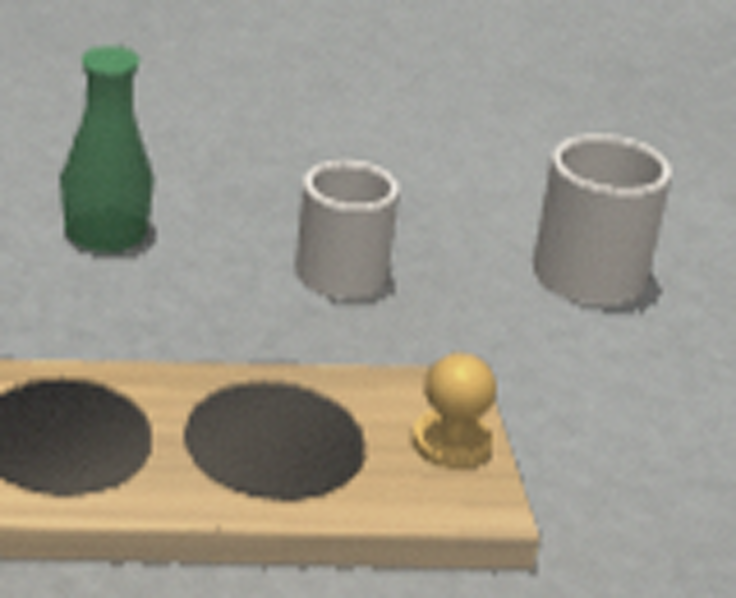

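View pics/sd.png

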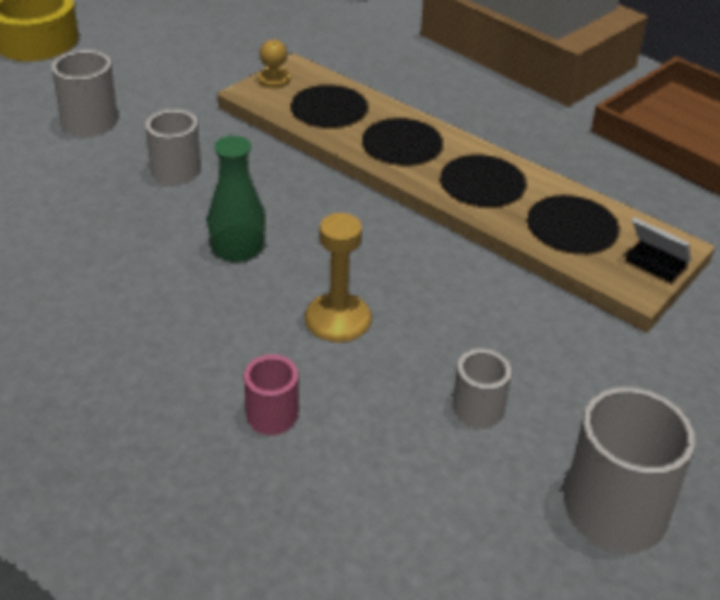

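```bash
cat > h.py <<'E'
import cv2,numpy as np
from bench import r
np.set_printoptions(precision=4,suppress=True)
def ray(cal,uv):
    K,R,t=(np.array(cal[k]) for k in("K","R","t")); d=R.T@np.linalg.solve(K,[uv[0],uv[1],1.]); return -R.T@t,d
def onz(cal,uv,z):
    c,d=ray(cal,uv); return c+d*(z-c[2])/d[2]
def two(rs):
    A=np.zeros((3,3));b=np.zeros(3)
    for c,d in rs:
        d=d/np.linalg.norm(d);P=np.eye(3)-np.outer(d,d);A+=P;b+=P@c
    return np.linalg.solve(A,b)
E
python3 - <<'E'
from h import *
cs,cd=r.calibration("scene"),r.calibration("side")
a=cv2.imread('pics/scene0.png');b=cv2.imread('pics/side0.png')
for nm,im,cal in(("scene",a,cs),("side",b,cd)):
    B,G,R=[im[:,:,i].astype(int) for i in range(3)]
    m=((R-G>=3)&(R-G<14)&(R-B<25)&(R>60)).astype(np.uint8)*255
    m=cv2.morphologyEx(m,cv2.MORPH_OPEN,np.ones((3,3)))
    m=cv2.morphologyEx(m,cv2.MORPH_CLOSE,np.ones((3,3)))
    cv2.imwrite(f'pics/m_{nm}.png',m)
    n,l,s,c=cv2.connectedComponentsWithStats(m)
    for i in range(1,n):
        if s[i][4]>150: print(nm,s[i],c[i])
    g=im.max(2); bl=((g<75)&(im.astype(int).max(2)-im.min(2)<20)).astype(np.uint8)
    if nm=="side": bl=(g<40).astype(np.uint8)
    n,l,s,c=cv2.connectedComponentsWithStats(bl)
    for i in range(1,n):
        if 200<s[i][4]<1500 and 180<c[i][1]<290:
            (p,ax,an)=cv2.fitEllipse(max(cv2.findContours((l==i).astype(np.uint8),0,cv2.CHAIN_APPROX_NONE)[0],key=len))
            print("pad",nm,s[i],np.array(p),np.array(ax),onz(cal,p,0.021))
E
```

```text
scene [ 50   0  26   9 167] [62.2635  3.9401]
scene [ 251    0   81  134 5113] [296.2108  62.3432]
scene [466   0  33  22 477] [481.4906   9.26  ]
scene [211  82  33  38 952] [227.9622  99.855 ]
scene [390  86  35  40 954] [406.326 103.999]
scene [262 145  72  20 727] [292.9972 155.74  ]
scene [145 181  31  39 849] [160.7821 200.4947]
scene [198 199  16  21 260] [205.3385 208.8692]
scene [403 199  27  37 694] [415.4784 217.745 ]
scene [351 205  20  29 494] [359.6923 218.9838]
scene [325 256  29  22 437] [339.6796 266.2426]
scene [287 266  29  12 222] [301.5405 271.6532]
scene [   0  288   45   77 2348] [ 17.4885 320.4029]
pad scene [190 252  37  23 687] [207.9932 263.0358] [22.1208 37.0839] [ 0.6345 -0.1237  0.021 ]
pad scene [235 252  37  25 704] [252.8223 263.8257] [23.0967 36.4886] [ 0.6258 -0.0365  0.021 ]
pad scene [280 253  36  22 528] [295.5171 262.3477] [18.0524 36.0878] [0.6108 0.0448 0.021 ]
side [177 173  19  33 302] [185.5563 189.0596]
side [  0 195  21  30 243] [  7.4897 210.6214]
side [213 196  19  30 293] [221.8328 208.0717]
side [549 233  11  29 229] [555.1223 246.5284]
side [341 296  22  29 367] [350.8338 307.9619]
side [ 393  312   46   68 1063] [412.3923 342.7977]
side [  54  314   86  106 4135] [ 94.971  376.3178]
pad side [272 186  31  17 403] [286.5537 193.9536] [15.7952 29.8255] [0.6027 0.134  0.021 ]
pad side [302 200  32  18 466] [317.1383 208.6428] [17.2851 31.7199] [0.6117 0.0466 0.021 ]
pad side [  0 214  52 112 273] [ 21.9814 271.5252] [ 20.5004 127.9756] [0.0821 0.2569 0.021 ]
pad side [334 215  34  21 551] [350.7997 225.0778] [19.4522 33.5888] [ 0.6198 -0.0409  0.021 ]
pad side [370 232  37  23 653] [388.2822 243.1357] [21.4218 36.3502] [ 0.6286 -0.128   0.021 ]
pad side [411 250  25  17 231] [422.9046 258.2697] [10.9623 25.9085] [ 0.6397 -0.1981  0.021 ]
```

View pics/m_scene.png

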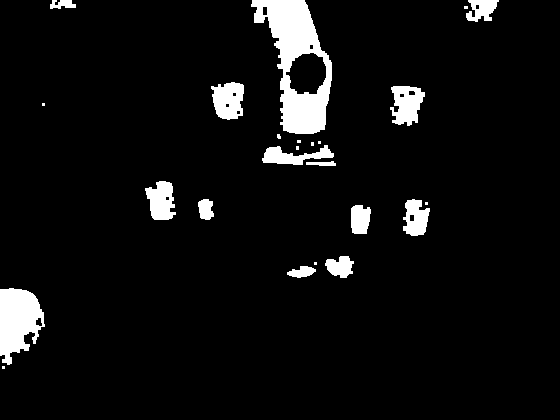

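View pics/m_side.png

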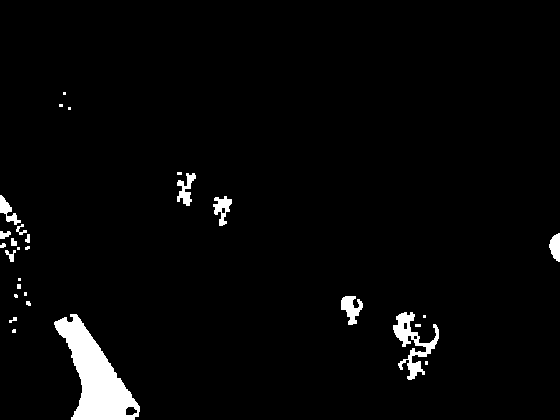

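Run:
```python
from h import *
cs,cd=r.calibration("scene"),r.calibration("side")
for n,h,p,q in[("largest",.076,(159.1,187.4),(414.8,329.2)),("small",.04,(205.8,202.8),(351.3,304.6)),("medium",.052,(361.3,210.2),(221.9,202.1)),("large",.064,(417.6,205.7),(184.8,178.1)),("vase",.1,(309,183.4),(247.1,211)),("candle",.09,(258.3,186),(292,245)),("ticket",.018,(170.5,264),(423,258.3))]:
    print(n,onz(cs,p,h),onz(cd,q,h),two([ray(cs,p),ray(cd,q)]))
for n,h,p,q in[("largest",.076,(145.4,188),(172.6,186)),("large",.064,(404.6,205.7),(430.7,205.7)),("medium",.052,(350.9,210),(371.7,210)),("small",.04,(197.8,203),(213.7,203))]:
    print(n,np.linalg.norm(onz(cs,p,h)-onz(cs,q,h)))
s=r.read_state()
```

```text
largest [ 0.444  -0.2949  0.076 ] [ 0.4373 -0.3003  0.076 ] [ 0.4393 -0.2985  0.0732]
small [ 0.4412 -0.1865  0.04  ] [ 0.4362 -0.193   0.04  ] [ 0.4378 -0.1897  0.0372]
medium [0.4515 0.1724 0.052 ] [0.4475 0.1644 0.052 ] [0.4501 0.1711 0.0494]
large [0.4381 0.2913 0.064 ] [0.4333 0.2808 0.064 ] [0.4367 0.2902 0.0609]
vase [0.43   0.0547 0.1   ] [0.4238 0.0489 0.1   ] [0.4263 0.0536 0.0973]
candle [ 0.4364 -0.0589  0.09  ] [ 0.4258 -0.0671  0.09  ] [ 0.4296 -0.0616  0.0855]
ticket [ 0.6433 -0.1975  0.018 ] [ 0.6433 -0.1968  0.018 ] [ 0.6433 -0.1971  0.0181]
largest 0.06261119228408438
large 0.05575802028985912
medium 0.045342875337486974
small 0.03781029874696616
```

Call:
send_rows --pt "0.7 0.7 0.3 0 0 1 -1" --pt "0.7 0.7 0.3 0 0 1 -1" --pt "0.7 0.7 0 0 0 1 -1" --pt "0.7 0.7 0 0 0 1 -1" --pt "0.7 0.7 0 0 0 1 -1" --pt "0.7 0.7 0 0 0 1 -1" --pt "0.7 0.7 0 0 0 1 -1" --pt "0.7 0.7 0 0 0 1 -1" --grip_force 20

```text
time: 0.82
ee_pos: [0.313, -0.4345, 0.2373]
eef_rot: [0.889, 0.458, -0.003, -0.002]
ft_force: [1.3, -0.2, -0.0]
width: 0.0872
```

Call:
send_rows --pt "0.6 0.65 0 0 0 1 -1" --pt "0.6 0.65 0 0 0 1 -1" --pt "0.6 0.65 0 0 0 1 -1" --pt "0.6 0.65 0 0 0 1 -1" --pt "0.6 0.65 0 0 0 1 -1" --pt "0.6 0.65 0 0 0 1 -1" --pt "0.6 0.65 0 0 0 1 -1" --pt "0 0 0 0 0 0 -1"

```text
time: 1.48
ee_pos: [0.4477, -0.2837, 0.2365]
eef_rot: [0.694, 0.72, -0.003, -0.001]
ft_force: [0.5, 0.5, 0.3]
width: 0.087
```

```bash
cat >> h.py <<'E'
from scipy.spatial.transform import Rotation as Ro
def wcal():
    s=r.read_state();im=r.camera("wrist");c=r.calibration("wrist");M=np.array(c["mount"])
    T=np.eye(4);T[:3,:3]=Ro.from_quat(s["eef_rot"]).as_matrix();T[:3,3]=s["ee_pos"]
    W=np.linalg.inv(T@M)
    return s,im,{"K":c["K"],"R":W[:3,:3],"t":W[:3,3]}
def st():
    s=r.read_state();print(s["time"],s["ee_pos"],Ro.from_quat(s["eef_rot"]).as_rotvec(),s["ft_force"],s["width"]);R=Ro.from_quat(s["eef_rot"])
    tgt=Ro.from_matrix(np.array([[0,1,0],[1,0,0],[0,0,-1.]]).T); print("turn needed (deg)",np.degrees((tgt*R.inv()).as_rotvec()))
def px(cal,X):
    p=np.array(cal["K"])@(np.array(cal["R"])@X+np.array(cal["t"]));return p[:2]/p[2]
E
python3 - <<'E'
from h import *
st()
s,im,cal=wcal()
cv2.imwrite('pics/w1.png',im);np.savez('w1.npz',R=cal["R"],t=cal["t"],K=cal["K"])
print(px(cal,np.array([.439,-.2985,.076])))
E
```

```text
1.4833 [ 0.4477 -0.2837  0.2365] [-2.1775 -2.2615  0.0096] [0.5445 0.456  0.2732] 0.08701726134623322
turn needed (deg) [ 0.1597 -0.3349 -2.17  ]
[268.7583 203.8567]
```

View pics/w1.png

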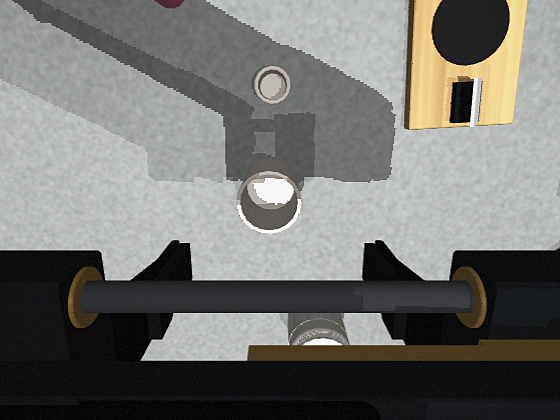

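Run:
```python
from h import *
im=cv2.imread('pics/w1.png')
cv2.imwrite('pics/w1z.png',cv2.resize(im[50:250,180:380],None,fx=3,fy=3,interpolation=cv2.INTER_CUBIC))
cal=np.load('w1.npz')
for z,p in((.076,(269,202)),(.04,(272,85)),(.021,(470.5,27))): print(onz(cal,p,z))
print(np.linalg.norm(onz(cal,(237,202),.076)-onz(cal,(301,202),.076)))
```

```text
[ 0.4392 -0.2966  0.076 ]
[ 0.4377 -0.1886  0.04  ]
[ 0.6295 -0.1268  0.021 ]
0.061320547116789845
```

View pics/w1z.png

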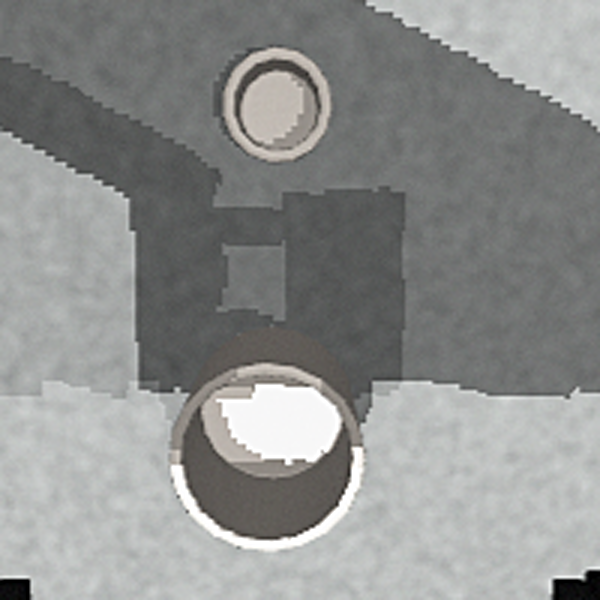

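Call:
send_rows --pt "-0.29 -0.43 -0.6 0.03 -0.07 -0.43 -1" --pt "0 0 -0.8 0 0 0 -1" --pt "0 0 -0.8 0 0 0 -1" --pt "0 0 -0.8 0 0 0 -1" --pt "0 0 -0.8 0 0 0 -1" --pt "0 0 0 0 0 0 -1"

```text
time: 2.03
ee_pos: [0.4334, -0.3042, 0.1189]
eef_rot: [0.714, 0.7, -0.002, 0.002]
ft_force: [-1.7, -0.1, -0.8]
width: 0.0872
```

Run:
```python
from h import *
st()
```

```text
2.0333 [ 0.4334 -0.3042  0.1189] [ 2.2413  2.1967 -0.0055] [-1.6959 -0.0776 -0.8023] 0.08721977625973765
turn needed (deg) [ 0.275  -0.0069  1.1502]
```

Call:
send_rows --pt "0.18 0.24 0 0.05 0 0.2 -1" --pt "0 0 0 0 0 0 -1"

```text
time: 2.2
ee_pos: [0.4378, -0.2977, 0.1193]
eef_rot: [0.709, 0.705, -0.0, -0.001]
ft_force: [0.6, 0.8, 0.7]
width: 0.087
```

Run:
```python
from h import *
st()
s,im,cal=wcal()
cv2.imwrite('pics/w2.png',im)
print(px(cal,np.array([.439,-.2968,.076])))
```

```text
2.2 [ 0.4378 -0.2977  0.1193] [-2.2259 -2.2145  0.0011] [0.6245 0.84   0.726 ] 0.0869910933860328
turn needed (deg) [-0.0422 -0.1007  0.2933]
[279.9412 231.3423]
```

View pics/w2.png

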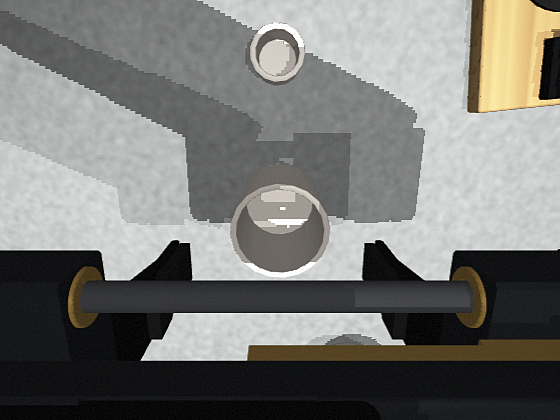

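Call:
send_rows --pt "0.03 0.03 -0.6 0 0 0 -1" --pt "0 0 -0.8 0 0 0 -1" --pt "0 0 -0.8 0 0 0 -1" --pt "0 0 -0.6 0 0 0 -1" --pt "0 0 -0.2 0 0 0 -1" --pt "0 0 0 0 0 0 -1"

```text
time: 2.75
ee_pos: [0.4444, -0.3029, 0.0375]
eef_rot: [0.71, 0.704, 0.0, 0.009]
ft_force: [-0.0, -0.5, -0.9]
width: 0.0869
```

Run:
```python
from h import *
st(); print(r.read_state()["joint_vel"])
```

```text
2.75 [ 0.4444 -0.3029  0.0375] [2.2193 2.1994 0.0001] [-0.0224 -0.5235 -0.877 ] 0.08693139338150833
turn needed (deg) [0.6877 0.6946 0.5159]
[ 0.0027 -0.0106 -0.0013 -0.0173 -0.0031  0.0164  0.0022]
```

Call:
send_rows --pt "-0.18 0.2 -0.3 0.14 0.14 0.1 -1" --pt "0 0 0 0 0 0 -1" --pt "0 0 0 0 0 0 -1"

```text
time: 3.0
ee_pos: [0.4405, -0.2978, 0.0315]
eef_rot: [0.707, 0.707, 0.0, 0.001]
ft_force: [-0.3, 0.0, 1.0]
width: 0.0871
```

Run:
```python
from h import *
st()
```

```text
3.0 [ 0.4405 -0.2978  0.0315] [2.2194 2.2197 0.001 ] [-0.3168  0.0437  1.019 ] 0.08709116581673246
turn needed (deg) [ 0.083   0.1348 -0.0082]
```

Call:
send_rows --pt "-0.04 0.02 -0.2 0 0 0 -1" --pt "0 0 0 0 0 0 0.5" --pt "0 0 0 0 0 0 0.5" --pt "0 0 0 0 0 0 0.7" --pt "0 0 0 0 0 0 1" --pt "0 0 0 0 0 0 1" --pt "0 0 0 0 0 0 1" --grip_force 20

```text
time: 3.58
ee_pos: [0.4404, -0.2981, 0.0275]
eef_rot: [0.707, 0.707, 0.0, 0.003]
ft_force: [0.4, -0.4, -1.3]
width: 0.062
```

Run:
```python
from h import *
st()
s,im,cal=wcal()
cv2.imwrite('pics/w3.png',im)
```

```text
3.5833 [ 0.4404 -0.2981  0.0275] [2.217  2.2167 0.0014] [ 0.3999 -0.4126 -1.2876] 0.062038586024120775
turn needed (deg) [0.2276 0.298  0.0095]
```

View pics/w3.png

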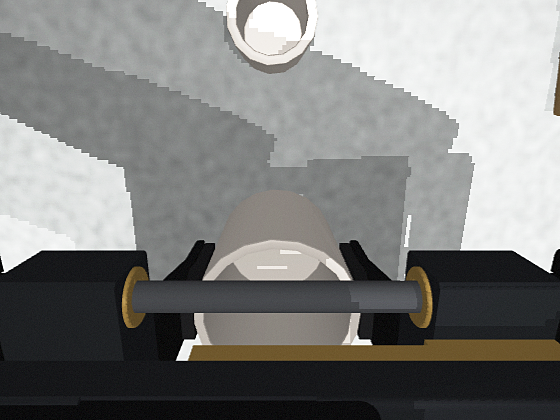

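Call:
send_rows --pt "0 0 0.3 0.04 0.05 0 1" --pt "0 0 0.6 0 0 0 1" --pt "0 0 0.8 0 0 0 1" --pt "0 0 0.8 0 0 0 1" --pt "0 0 0.8 0 0 0 1" --pt "0 0 0.8 0 0 0 1" --pt "0.1 0.4 0.4 0 0 0 1" --pt "0.3 0.7 0.2 0 0 0 1" --pt "0.3 0.8 0 0 0 0 1" --pt "0.3 0.8 0 0 0 0 1"

```text
time: 4.47
ee_pos: [0.4661, -0.2182, 0.1796]
eef_rot: [0.71, 0.704, -0.001, -0.002]
ft_force: [0.7, -0.5, -2.2]
width: 0.0621
```

Run:
```python
from h import *
st()
```

```text
4.4667 [ 0.4661 -0.2182  0.1796] [-2.2287 -2.2082  0.0016] [ 0.6572 -0.4888 -2.2327] 0.062115787206259904
turn needed (deg) [-0.1291 -0.2105  0.5281]
```

Call:
send_rows --pt "0.3 0.85 0 0 0 0.1 1" --pt "0.33 0.85 0 0 0 0 1" --pt "0.33 0.85 0 0 0 0 1" --pt "0.33 0.85 0 0 0 0 1" --pt "0.33 0.85 0 0 0 0 1" --pt "0.33 0.85 0 0 0 0 1" --pt "0.33 0.85 0 0 0 0 1" --pt "0.33 0.85 0 0 0 0 1" --pt "0.33 0.85 0 0 0 0 1"

```text
time: 5.22
ee_pos: [0.5557, 0.0224, 0.1866]
eef_rot: [0.708, 0.706, -0.001, -0.001]
ft_force: [-0.1, -0.0, -2.6]
width: 0.0621
```

Run:
```python
from h import *
st()
```

```text
5.2167 [0.5557 0.0224 0.1866] [-2.2224 -2.2177  0.0035] [-0.0507 -0.0354 -2.5669] 0.062119766940958984
turn needed (deg) [ 0.0119 -0.1687  0.1209]
```

Run:
```python
from h import *
s,im,cal=wcal()
cv2.imwrite('pics/w4.png',im);np.savez('w4.npz',R=cal["R"],t=cal["t"],K=cal["K"])
st()
```

```text
5.2667 [0.5567 0.0292 0.187 ] [-2.2144 -2.2235 -0.0022] [-1.3375  4.6374 -1.3571] 0.06202217993552312
turn needed (deg) [-0.1974 -0.0846 -0.2346]
```

View pics/w4.png

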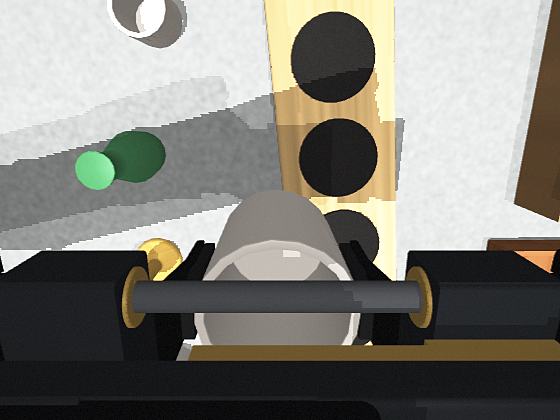

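```bash
cat >> h.py <<'E'
def pads(im,cal):
    g=im.max(2); bl=cv2.morphologyEx((g<50).astype(np.uint8),cv2.MORPH_OPEN,np.ones((3,3)))
    n,l,s,c=cv2.connectedComponentsWithStats(bl)
    for i in range(1,n):
        if 1500<s[i][4]<12000 and s[i][1]>0 and s[i][1]+s[i][3]<245:
            q=max(cv2.findContours((l==i).astype(np.uint8),0,cv2.CHAIN_APPROX_NONE)[0],key=len)
            p,ax,an=cv2.fitEllipse(q); X=np.array([onz(cal,u[0],.021) for u in q]);
            A=np.c_[2*X[:,:2],np.ones(len(X))];k=np.linalg.lstsq(A,(X[:,:2]**2).sum(1),rcond=None)[0]
            print("pad px",np.array(p),"xy",k[:2],"r",np.sqrt(k[2]+k[:2]@k[:2]))
E
python3 - <<'E'
from h import *
pads(cv2.imread('pics/w4.png'),np.load('w4.npz'))
E
```

```text
pad px [337.9068 157.0362] xy [0.612  0.0513] r 0.036083126770969635
```

```bash
sed -i 's/g<50/g<T/; s/def pads(im,cal)/def pads(im,cal,T=50)/' h.py
python3 - <<'E'
from h import *
im=cv2.imread('pics/w4.png');cal=np.load('w4.npz')
print(im.max(2)[56,280:385:4], im.max(2)[5:110:5,333])
pads(im,cal,70);print(onz(cal,(333,57),.021),onz(cal,(144,15),.052))
s,im,cal=wcal();st();pads(im,cal,70);cv2.imwrite('pics/w5.png',im);np.savez('w5.npz',R=cal["R"],t=cal["t"],K=cal["K"])
E
```

```text
[253 253 255  48  54  53  56  51  53  52  57  57  54  51  54  52  51  50
  53  53  57  54  56  48 255 255 254] [251 255  54  54  52  50  55  52  53  55  53  51  54  54  60  33  33  33
  33  29 199]
pad px [332.73   56.649] xy [0.6035 0.1386] r 0.03611207820397582
pad px [337.7872 157.0733] xy [0.6119 0.0513] r 0.036237416332127
[0.6038 0.1395 0.021 ] [0.4534 0.1658 0.052 ]
5.3167 [0.556  0.0269 0.1868] [-2.2134 -2.2244 -0.0008] [-0.4185  0.4639 -2.1436] 0.06196142969858012
turn needed (deg) [-0.1639 -0.1246 -0.2848]
pad px [331.5519  66.2629] xy [0.6035 0.1386] r 0.036106259678100994
pad px [336.1332 165.0597] xy [0.6118 0.0514] r 0.03620428320695269
```

View pics/w5.png

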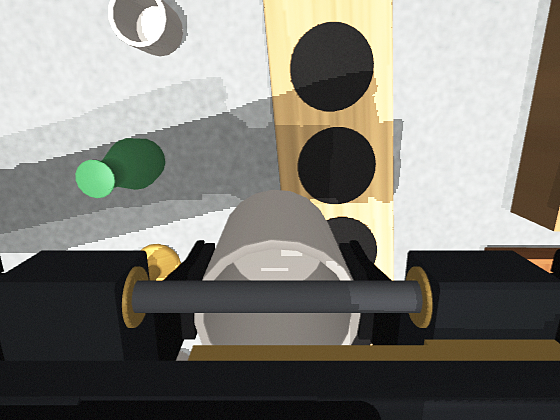

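Call:
send_rows --pt "0.3 0.6 0 0 0 0 1" --pt "0.35 0.8 -0.2 0 0 0 1" --pt "0.35 0.8 -0.4 0 0 0 1" --pt "0.3 0.8 -0.4 0 0 0 1" --pt "0.1 0.4 -0.4 0 0 0 1" --pt "0 0 -0.2 0 0 0 1" --pt "0 0 0 0 0 0 1"

```text
time: 5.9
ee_pos: [0.5988, 0.1298, 0.14]
eef_rot: [0.706, 0.708, -0.001, -0.001]
ft_force: [-0.0, -0.5, -1.5]
width: 0.0622
```

Run:
```python
from h import *
st()
s,im,cal=wcal();cv2.imwrite('pics/w6.png',im);pads(im,cal,70)
```

```text
5.9 [0.5988 0.1298 0.14  ] [-2.2166 -2.2222  0.0041] [-0.0174 -0.5291 -1.5236] 0.06219725067393022
turn needed (deg) [-0.0115 -0.2257 -0.1449]
pad px [285.1477 176.9885] xy [0.6043 0.1461] r 0.030196311580720933
```

View pics/w6.png

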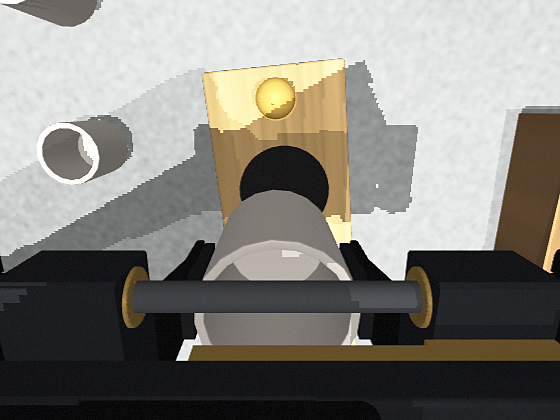

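Run:
```python
from h import *
s,im,cal=wcal()
np.savez('w6.npz',R=cal["R"],t=cal["t"],K=cal["K"]); print(s["ee_pos"])
bl=cv2.morphologyEx((im.max(2)<70).astype(np.uint8),cv2.MORPH_OPEN,np.ones((3,3)))
n,l,S,c=cv2.connectedComponentsWithStats(bl);i=l[160,285]
q=max(cv2.findContours((l==i).astype(np.uint8),0,cv2.CHAIN_APPROX_NONE)[0],key=len)[:,0]
q=q[q[:,1]<186]
# outer arc only
top={}
q=np.array([u for u in q if (u[1]<=min(q[q[:,0]==u[0]][:,1])) or u[1]>165 and (u[0]<246 or u[0]>323)])
X=np.array([onz(cal,u,.021) for u in q])[:,:2]
k=np.linalg.lstsq(np.c_[2*X,np.ones(len(X))],(X**2).sum(1),rcond=None)[0];print(len(q),k[:2],np.sqrt(k[2]+k[:2]@k[:2]))
```

```text
[0.5989 0.1296 0.1406]
110 [0.6034 0.1393] 0.03603987919241045
```

Call:
send_rows --pt "0.15 0.27 -0.3 0 0 0 1" --pt "0 0 -0.5 0 0 0 1" --pt "0 0 -0.5 0 0 0 1" --pt "0 0 -0.4 0 0 0 1" --pt "0 0 -0.2 0 0 0 1" --pt "0 0 0 0 0 0 1"

```text
time: 6.5
ee_pos: [0.6074, 0.1323, 0.085]
eef_rot: [0.71, 0.704, 0.001, 0.002]
ft_force: [-0.1, 0.3, -1.8]
width: 0.0617
```

Run:
```python
from h import *
st()
```

```text
6.5 [0.6074 0.1323 0.085 ] [2.2263 2.2095 0.0028] [-0.1277  0.2897 -1.8488] 0.06167533011350194
turn needed (deg) [0.1286 0.272  0.4348]
```

Call:
send_rows --pt "-0.13 0.19 -0.4 0.03 0.05 0.09 1" --pt "0 0 -0.4 0 0 0 1" --pt "0 0 0 0 0 0 1"

```text
time: 6.75
ee_pos: [0.604, 0.138, 0.06]
eef_rot: [0.707, 0.707, 0.001, 0.0]
ft_force: [-0.2, -0.0, -2.8]
width: 0.062
```

Run:
```python
from h import *
st()
```

```text
6.75 [0.604 0.138 0.06 ] [2.2213 2.2205 0.0026] [-0.246  -0.0419 -2.7877] 0.06202377918258398
turn needed (deg) [-0.0333  0.0987  0.0199]
```

Position is good; lower the last ~11 mm slowly.

Call:
send_rows --pt "0 0 -0.18 0 0 0 1" --pt "0 0 -0.12 0 0 0 1" --pt "0 0 0 0 0 0 1"

```text
time: 7.0
ee_pos: [0.6039, 0.1385, 0.0499]
eef_rot: [0.707, 0.707, 0.001, 0.0]
ft_force: [-0.8, -0.5, -2.6]
width: 0.0622
```

Run:
```python
from h import *
st()
```

```text
7.0 [0.6039 0.1385 0.0499] [2.2206 2.2216 0.0026] [-0.8498 -0.5191 -2.6124] 0.062204216160620836
turn needed (deg) [-0.0493  0.0851 -0.0266]
```

Call:
send_rows --pt "0 0 -0.06 0 0 0 1" --pt "0 0 0 0 0 0 1"

```text
time: 7.17
ee_pos: [0.6044, 0.1389, 0.0487]
eef_rot: [0.707, 0.707, 0.001, 0.0]
ft_force: [-0.1, -0.2, -2.3]
width: 0.0619
```

Run:
```python
from h import *
st()
```

```text
7.1667 [0.6044 0.1389 0.0487] [2.2202 2.2214 0.0044] [-0.1071 -0.2468 -2.2767] 0.06194076715012986
turn needed (deg) [-0.0767  0.1489 -0.0298]
```

Call:
send_rows --pt "0 0 -0.06 0 0 0 1" --pt "0 0 0 0 0 0 1"

```text
time: 7.33
ee_pos: [0.605, 0.1392, 0.0489]
eef_rot: [0.707, 0.707, 0.002, 0.001]
ft_force: [-0.4, 0.1, -2.9]
width: 0.0621
```

Call:
send_rows --pt "-0.05 -0.02 -0.1 0 0.03 0 1" --pt "0 0 0 0 0 0 1"

```text
time: 7.5
ee_pos: [0.6057, 0.1394, 0.0488]
eef_rot: [0.707, 0.707, 0.003, 0.002]
ft_force: [0.4, -0.0, -1.9]
width: 0.0619
```

Call:
send_rows --pt "0 0 0 0 0 0 0.2" --pt "0 0 0 0 0 0 0" --pt "0 0 0 0 0 0 -0.5" --pt "0 0 0 0 0 0 -1" --pt "0 0 0 0 0 0 -1" --pt "0 0 0 0 0 0 -1"

```text
time: 8.0
ee_pos: [0.606, 0.139, 0.0486]
eef_rot: [0.707, 0.707, 0.003, 0.002]
ft_force: [0.3, 0.9, 0.3]
width: 0.0774
```

Run:
```python
from h import *
st()
```

```text
8.0 [0.606  0.139  0.0486] [2.2188 2.2187 0.0107] [0.2653 0.9401 0.2725] 0.07744102037997493
turn needed (deg) [-0.1223  0.4297  0.0012]
```

Call:
send_rows --pt "0 0 0.3 0 0.08 0 -1" --pt "0 0 0.4 0 0 0 -1" --pt "0 0 0.6 0 0 0 -1" --pt "0 0 0.9 0 0 0 -1" --pt "0 0 0.9 0 0 0 -1" --pt "0 -0.2 0.9 0 0 0 -1" --pt "0 -0.5 0.6 0 0 0 -1" --pt "0 -0.5 0.3 0 0 0 -1" --pt "0 -0.2 0 0 0 0 -1" --pt "0 0 0 0 0 0 -1"

```text
time: 8.83
ee_pos: [0.6045, 0.0982, 0.2122]
eef_rot: [0.706, 0.709, 0.003, -0.0]
ft_force: [-0.3, -0.4, -0.7]
width: 0.0871
```

Run:
```python
from h import *
st()
s,im,cal=wcal();cv2.imwrite('pics/w7.png',im);pads(im,cal,70);np.savez('w7.npz',R=cal["R"],t=cal["t"],K=cal["K"])
```

```text
8.8333 [0.6045 0.0982 0.2122] [-2.216  -2.226  -0.0089] [-0.322  -0.3607 -0.6909] 0.08713404309546278
turn needed (deg) [-0.2574  0.2042 -0.258 ]
```

View pics/w7.png

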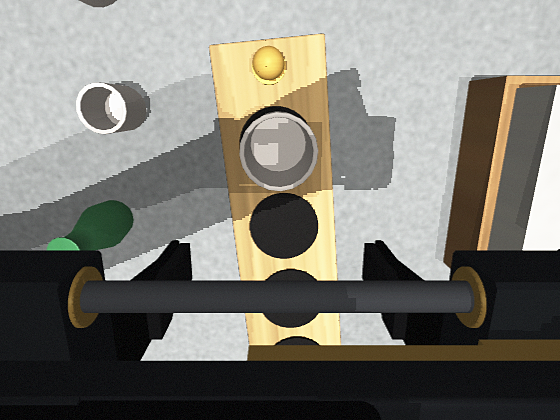

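Run:
```python
from h import *
im=cv2.imread('pics/w7.png');cal=np.load('w7.npz')
cv2.imwrite('pics/w7z.png',cv2.resize(im[90:270,200:380],None,fx=3.3,fy=3.3,interpolation=cv2.INTER_CUBIC))
print(onz(cal,(278.5,151),.097),px(cal,np.array([.6035,.1388,.021])),px(cal,np.array([.6035,.1388+.037,.021])),px(cal,np.array([.6118,.0515,.021])))
print(onz(cal,(101,108),.052))
pads(im,cal,90)
```

```text
[0.6055 0.1407 0.097 ] [275.8683 143.8742] [275.9951 105.4707] [283.3552 226.3836]
[0.448  0.1728 0.052 ]
```

View pics/w7z.png

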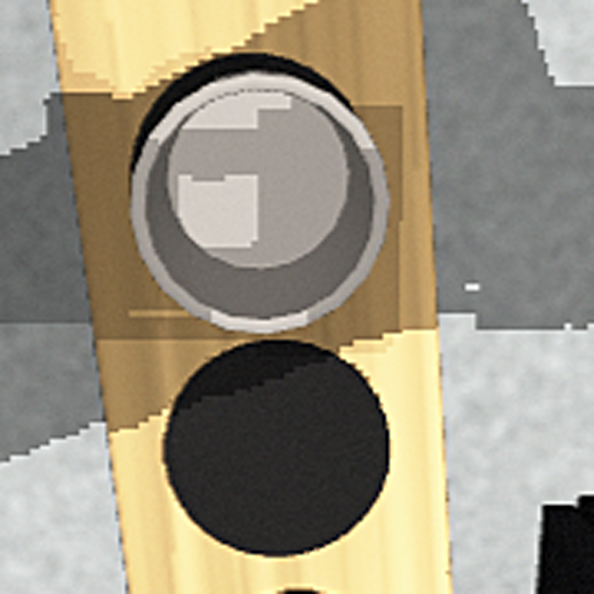

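Call:
send_rows --pt "-0.5 0.4 0 -0.03 0.04 -0.05 -1" --pt "-0.7 0.7 0 0 0 0 -1" --pt "-0.7 0.7 0 0 0 0 -1" --pt "-0.7 0.7 0 0 0 0 -1" --pt "-0.7 0.7 0 0 0 0 -1" --pt "-0.7 0.7 0 0 0 0 -1" --pt "-0.7 0.7 0 0 0 0 -1" --pt "-0.4 0.4 0 0 0 0 -1" --pt "0 0 0 0 0 0 -1"

```text
time: 9.63
ee_pos: [0.4373, 0.2585, 0.2039]
eef_rot: [0.706, 0.709, -0.004, -0.005]
ft_force: [-0.0, 0.3, -0.2]
width: 0.087
```

Run:
```python
from h import *
st()
s,im,cal=wcal();cv2.imwrite('pics/w8.png',im);np.savez('w8.npz',R=cal["R"],t=cal["t"],K=cal["K"])
print(px(cal,np.array([.4367,.2902,.064])))
```

```text
9.6333 [0.4373 0.2585 0.2039] [-2.2095 -2.219   0.0123] [-0.0298  0.311  -0.2359] 0.0869605528689992
turn needed (deg) [-0.0932 -0.7295 -0.2476]
[279.0451 159.6652]
```

View pics/w8.png

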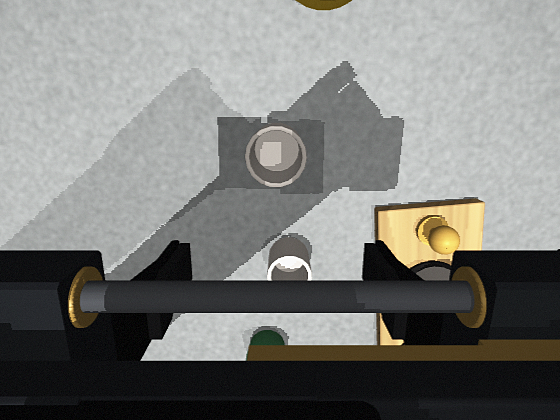

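Run:
```python
from h import *
im=cv2.imread('pics/w8.png');cal=np.load('w8.npz')
cv2.imwrite('pics/w8z.png',cv2.resize(im[100:300,200:350],None,fx=3,fy=3,interpolation=cv2.INTER_CUBIC))
print(onz(cal,(275.7,156),.064))
```

```text
[0.4338 0.2934 0.064 ]
```

View pics/w8z.png

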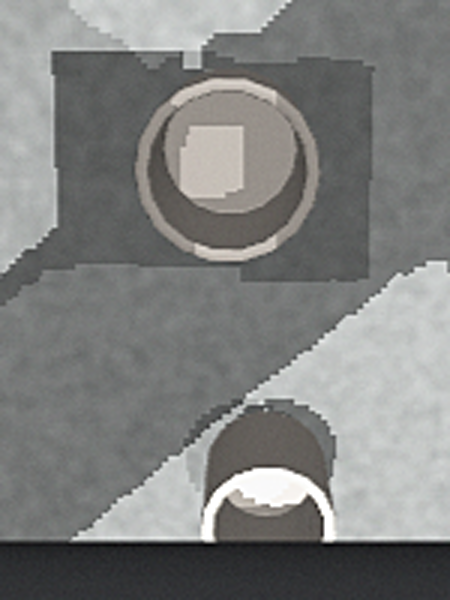

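Call:
send_rows --pt "-0.1 0.5 -0.4 0 -0.15 -0.05 -1" --pt "0 0.5 -0.7 0 0 0 -1" --pt "0 0.1 -0.7 0 0 0 -1" --pt "0 0 -0.7 0 0 0 -1" --pt "0 0 -0.3 0 0 0 -1" --pt "0 0 0 0 0 0 -1"

```text
time: 10.18
ee_pos: [0.4373, 0.2894, 0.1143]
eef_rot: [0.709, 0.706, -0.0, -0.0]
ft_force: [1.0, 0.6, -0.4]
width: 0.087
```

Run:
```python
from h import *
st()
s,im,cal=wcal();cv2.imwrite('pics/w9.png',im);np.savez('w9.npz',R=cal["R"],t=cal["t"],K=cal["K"])
cv2.imwrite('pics/w9z.png',cv2.resize(im[130:280,180:380],None,fx=3,fy=3,interpolation=cv2.INTER_CUBIC))
print(px(cal,np.array([.434,.293,.064])))
```

```text
10.1833 [0.4373 0.2894 0.1143] [-2.2255 -2.2167  0.0004] [ 0.9997  0.5993 -0.4458] 0.0869903438565476
turn needed (deg) [-0.0071 -0.0293  0.2275]
[272.7208 223.5217]
```

View pics/w9z.png

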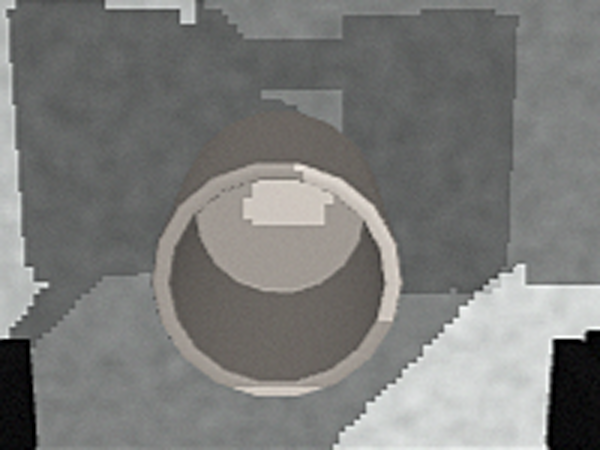

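Call:
send_rows --pt "-0.15 0.12 -0.4 0 0 0.04 -1" --pt "-0.02 0 -0.7 0 0 0 -1" --pt "-0.02 0 -0.7 0 0 0 -1" --pt "0 0 -0.6 0 0 0 -1" --pt "0 0 -0.3 0 0 0 -1" --pt "0 0 0 0 0 0 -1"

```text
time: 10.73
ee_pos: [0.4353, 0.2939, 0.0347]
eef_rot: [0.709, 0.705, 0.004, 0.001]
ft_force: [0.3, -0.5, -0.1]
width: 0.0871
```

Run:
```python
from h import *
st()
```

```text
10.7333 [0.4353 0.2939 0.0347] [2.2246 2.2144 0.0128] [ 0.3088 -0.4764 -0.0915] 0.08712222842361123
turn needed (deg) [-0.2197  0.4406  0.2626]
```

Call:
send_rows --pt "-0.04 -0.03 -0.4 -0.04 0.09 0.05 -1" --pt "0 0 0 0 0 0 -1" --pt "0 0 0 0 0 0 0.5" --pt "0 0 0 0 0 0 0.5" --pt "0 0 0 0 0 0 0.8" --pt "0 0 0 0 0 0 1" --pt "0 0 0 0 0 0 1" --pt "0 0 0 0 0 0 1"

```text
time: 11.4
ee_pos: [0.4366, 0.2944, 0.026]
eef_rot: [0.707, 0.707, 0.002, 0.001]
ft_force: [-1.2, -0.1, -0.5]
width: 0.0547
```

Run:
```python
from h import *
st()
s,im,cal=wcal();cv2.imwrite('pics/w10.png',im)
```

```text
11.4 [0.4366 0.2944 0.026 ] [2.2214 2.2197 0.0078] [-1.1543 -0.0775 -0.4546] 0.05472673066213803
turn needed (deg) [-0.1506  0.2535  0.044 ]
```

View pics/w10.png

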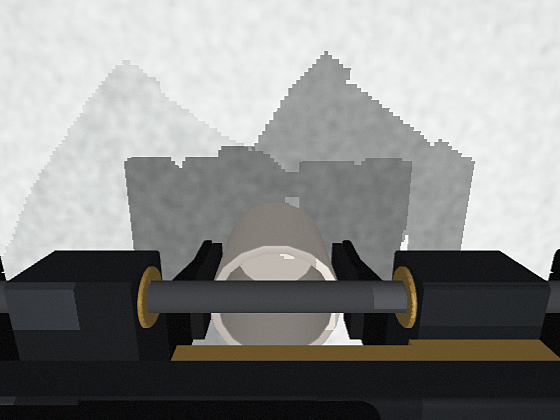

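Call:
send_rows --pt "0 0 0 0 0 0 1" --pt "0 0 0.3 -0.03 0.05 0 1" --pt "0 0 0.6 0 0 0 1" --pt "0 0 0.8 0 0 0 1" --pt "0 0 0.8 0 0 0 1" --pt "0 0 0.8 0 0 0 1" --pt "0 0 0.8 0 0 0 1" --pt "0.2 -0.3 0.4 0 0 0 1" --pt "0.4 -0.5 0.2 0 0 0 1" --pt "0.5 -0.65 0 0 0 0 1"

```text
time: 12.28
ee_pos: [0.4636, 0.2543, 0.1779]
eef_rot: [0.703, 0.711, -0.002, -0.002]
ft_force: [0.9, 1.4, -1.7]
width: 0.0531
```

Run:
```python
from h import *
st()
```

```text
12.2833 [0.4636 0.2543 0.1779] [-2.2057 -2.2316  0.0057] [ 0.8872  1.365  -1.6647] 0.05308502001781547
turn needed (deg) [-0.0087 -0.3019 -0.6684]
```

Call:
send_rows --pt "0.5 -0.7 0 0 -0.06 -0.13 1" --pt "0.5 -0.7 0 0 0 0 1" --pt "0.5 -0.7 0 0 0 0 1" --pt "0.5 -0.7 0 0 0 0 1" --pt "0.5 -0.7 0 0 0 0 1" --pt "0.5 -0.7 0 0 0 0 1" --pt "0.5 -0.7 0 0 0 0 1" --pt "0.5 -0.7 0 0 0 0 1" --pt "0.3 -0.4 0 0 0 0 1" --pt "0 0 0 0 0 0 1"

```text
time: 13.12
ee_pos: [0.5984, 0.0616, 0.1853]
eef_rot: [0.707, 0.707, 0.001, 0.001]
ft_force: [-0.8, -0.5, -1.2]
width: 0.0527
```

Run:
```python
from h import *
st()
s,im,cal=wcal();cv2.imwrite('pics/w11.png',im);np.savez('w11.npz',R=cal["R"],t=cal["t"],K=cal["K"])
```

```text
13.1167 [0.5984 0.0616 0.1853] [2.221  2.2196 0.0028] [-0.7583 -0.5016 -1.1919] 0.052723355864934
turn needed (deg) [-0.0075  0.1374  0.0358]
```

View pics/w11.png

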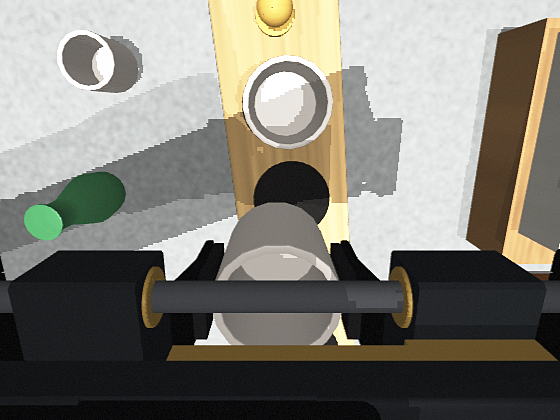

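Call:
send_rows --pt "0.3 -0.2 -0.3 0 0.03 0 1" --pt "0.14 -0.09 -0.6 0 0 0 1" --pt "0 0 -0.6 0 0 0 1" --pt "0 0 -0.6 0 0 0 1" --pt "0 0 -0.6 0 0 0 1" --pt "0 0 -0.5 0 0 0 1" --pt "0 0 -0.2 0 0 0 1" --pt "0 0 0 0 0 0 1"

```text
time: 13.83
ee_pos: [0.6068, 0.068, 0.0836]
eef_rot: [0.702, 0.712, 0.003, -0.003]
ft_force: [-0.2, 0.9, -1.3]
width: 0.0528
```

Run:
```python
from h import *
st()
```

```text
13.8333 [0.6068 0.068  0.0836] [-2.2019 -2.2333 -0.0087] [-0.1862  0.907  -1.3256] 0.05279745472808339
turn needed (deg) [-0.4415  0.0086 -0.8119]
```

Call:
send_rows --pt "0.12 -0.25 0 -0.09 0 -0.16 1" --pt "0.05 -0.25 -0.2 0 0 0 1" --pt "0 0 -0.2 0 0 0 1" --pt "0 0 0 0 0 0 1"

```text
time: 14.17
ee_pos: [0.6132, 0.0539, 0.0741]
eef_rot: [0.707, 0.707, 0.001, 0.001]
ft_force: [-0.4, 0.2, -1.5]
width: 0.0531
```

Run:
```python
from h import *
st()
```

```text
14.1667 [0.6132 0.0539 0.0741] [2.2184 2.2207 0.0039] [-0.3828  0.2055 -1.4719] 0.0530776688075969
turn needed (deg) [ 0.0079  0.2081 -0.061 ]
```

Call:
send_rows --pt "-0.05 -0.05 -0.4 0 0.04 0 1" --pt "0 0 -0.3 0 0 0 1" --pt "0 0 0 0 0 0 1"

```text
time: 14.42
ee_pos: [0.6123, 0.0515, 0.052]
eef_rot: [0.707, 0.707, 0.0, 0.001]
ft_force: [-0.2, 0.9, -1.5]
width: 0.0527
```

Run:
```python
from h import *
st()
```

```text
14.4167 [0.6123 0.0515 0.052 ] [2.2207 2.2202 0.0015] [-0.2193  0.9147 -1.5202] 0.052724868182039655
turn needed (deg) [0.0171 0.0946 0.0132]
```

Call:
send_rows --pt "-0.03 0.05 -0.15 0 0.02 0 1" --pt "-0.02 0 -0.07 0 0 0 1"

```text
time: 14.58
ee_pos: [0.6115, 0.053, 0.0462]
eef_rot: [0.707, 0.707, 0.0, 0.001]
ft_force: [-9.7, -1.5, 25.3]
width: 0.0528
```

Run:
```python
from h import *
st()
```

```text
14.5833 [0.6115 0.053  0.0462] [2.2217 2.2196 0.0004] [-9.6722 -1.5031 25.3108] 0.05284384948947071
turn needed (deg) [0.0352 0.0556 0.0555]
```

Call:
send_rows --pt "0 0 0.03 0 0 0 1" --pt "0 0 0 0 0 0 0.3" --pt "0 0 0 0 0 0 0" --pt "0 0 0 0 0 0 -0.5" --pt "0 0 0 0 0 0 -1" --pt "0 0 0 0 0 0 -1" --pt "0 0 0 0 0 0 -1"

```text
time: 15.17
ee_pos: [0.6116, 0.0544, 0.047]
eef_rot: [0.707, 0.707, 0.001, 0.001]
ft_force: [-0.7, 0.3, 0.2]
width: 0.0716
```

Run:
```python
from h import *
st()
```

```text
15.1667 [0.6116 0.0544 0.047 ] [2.2205 2.2209 0.0017] [-0.6896  0.2943  0.185 ] 0.07164092192982725
turn needed (deg) [-0.0013  0.0887 -0.0097]
```

Rise and look back, then go toward the medium pot.

Call:
send_rows --pt "0 0 0.3 0 0.02 0 -1" --pt "0 0 0.4 0 0 0 -1" --pt "0 0 0.6 0 0 0 -1" --pt "0 0 0.9 0 0 0 -1" --pt "0 0 0.9 0 0 0 -1" --pt "0 -0.2 0.9 0 0 0 -1" --pt "0 -0.5 0.6 0 0 0 -1" --pt "0 -0.5 0.3 0 0 0 -1" --pt "0 -0.3 0 0 0 0 -1" --pt "0 0 0 0 0 0 -1"

```text
time: 16.0
ee_pos: [0.6103, 0.0104, 0.211]
eef_rot: [0.705, 0.709, 0.002, 0.001]
ft_force: [0.5, -0.3, 0.3]
width: 0.0872
```

Run:
```python
from h import *
st()
s,im,cal=wcal();cv2.imwrite('pics/w12.png',im);pads(im,cal,90);np.savez('w12.npz',R=cal["R"],t=cal["t"],K=cal["K"])
cv2.imwrite('pics/w12z.png',cv2.resize(im[0:250,180:380],None,fx=2.4,fy=2.4,interpolation=cv2.INTER_CUBIC))
```

```text
16.0 [0.6103 0.0104 0.211 ] [2.2143 2.2249 0.0065] [ 0.4766 -0.2693  0.3095] 0.08715718939785463
turn needed (deg) [-0.0623  0.2736 -0.272 ]
pad px [ 85.4395 140.3728] xy [0.4199 0.0516] r 0.026920137023617858
```

View pics/w12.png

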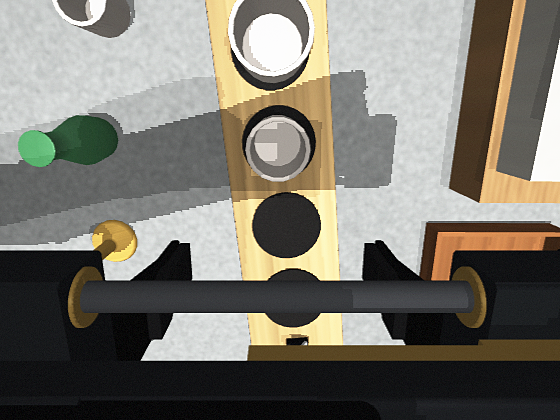

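View pics/w12z.png

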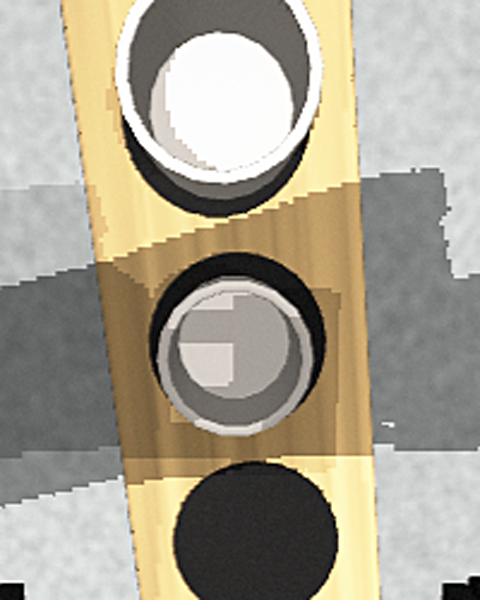

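Run:
```python
from h import *
cal=np.load('w12.npz')
print("large",onz(cal,(277.9,148.5),.085),"pad3 x",onz(cal,(279.2,142),.021),"top->c",onz(cal,(279,105),.021)[1]-.037)
print("pad2",onz(cal,(286.7,225),.021), "largest",onz(cal,(271.5,29),.097))
```

```text
large [0.611  0.0532 0.085 ] pad3 x [0.6128 0.0523 0.021 ] top->c 0.05076773883810031
pad2 [ 0.6214 -0.035   0.021 ] largest [0.6059 0.1399 0.097 ]
```

Call:
send_rows --pt "-0.5 0.4 0 0 0.05 -0.05 -1" --pt "-0.7 0.6 0 0 0 0 -1" --pt "-0.7 0.6 0 0 0 0 -1" --pt "-0.7 0.6 0 0 0 0 -1" --pt "-0.7 0.6 0 0 0 0 -1" --pt "-0.7 0.6 0 0 0 0 -1" --pt "-0.7 0.6 0 0 0 0 -1" --pt "-0.3 0.3 0 0 0 0 -1" --pt "0 0 0 0 0 0 -1"

```text
time: 16.8
ee_pos: [0.4472, 0.1502, 0.2021]
eef_rot: [0.705, 0.709, -0.003, -0.005]
ft_force: [0.2, -0.3, 0.1]
width: 0.0867
```

Run:
```python
from h import *
st()
s,im,cal=wcal();cv2.imwrite('pics/w13.png',im);np.savez('w13.npz',R=cal["R"],t=cal["t"],K=cal["K"])
print(px(cal,np.array([.449,.172,.052])))
cv2.imwrite('pics/w13z.png',cv2.resize(im[50:250,180:380],None,fx=3,fy=3,interpolation=cv2.INTER_CUBIC))
```

```text
16.8 [0.4472 0.1502 0.2021] [-2.2085 -2.2191  0.0109] [ 0.1639 -0.2721  0.054 ] 0.08671754167986606
turn needed (deg) [-0.1547 -0.7204 -0.2737]
[281.6287 169.1694]
```

View pics/w13z.png

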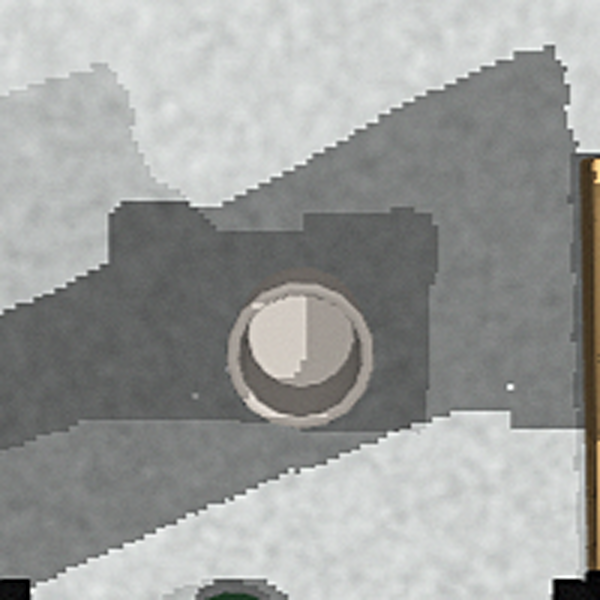

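Call:
send_rows --pt "0 0.4 -0.4 0 -0.15 -0.05 -1" --pt "0 0.3 -0.7 0 0 0 -1" --pt "0 0 -0.7 0 0 0 -1" --pt "0 0 -0.7 0 0 0 -1" --pt "0 0 -0.5 0 0 0 -1" --pt "0 0 -0.2 0 0 0 -1" --pt "0 0 0 0 0 0 -1"

```text
time: 17.43
ee_pos: [0.4541, 0.1662, 0.1006]
eef_rot: [0.71, 0.704, 0.002, -0.001]
ft_force: [0.5, 0.7, -0.1]
width: 0.0871
```

Run:
```python
from h import *
st()
s,im,cal=wcal();cv2.imwrite('pics/w14.png',im)
print(px(cal,np.array([.4477,.1733,.052])))
cv2.imwrite('pics/w14z.png',cv2.resize(im[130:280,180:380],None,fx=3,fy=3,interpolation=cv2.INTER_CUBIC))
```

```text
17.4333 [0.4541 0.1662 0.1006] [-2.2288 -2.2112 -0.0061] [ 0.5072  0.7243 -0.1397] 0.08712560988634288
turn needed (deg) [-0.2363  0.0766  0.4533]
[267.5074 219.6189]
```

View pics/w14z.png

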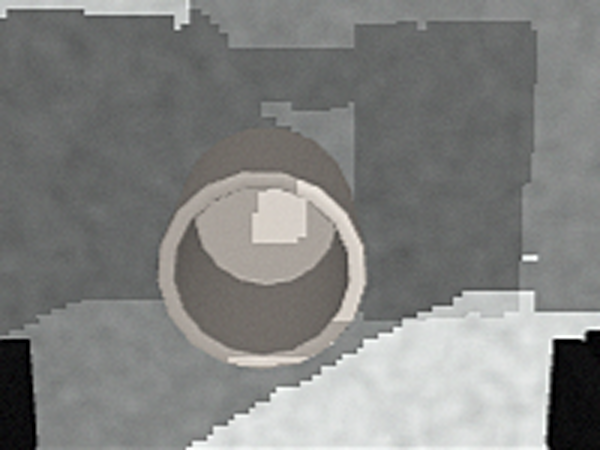

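Call:
send_rows --pt "-0.23 0.22 -0.3 -0.05 0.02 0.09 -1" --pt "-0.02 0.04 -0.6 0 0 0 -1" --pt "-0.02 0.02 -0.6 0 0 0 -1" --pt "-0.02 0 -0.5 0 0 0 -1" --pt "0 0 -0.3 0 0 0 -1" --pt "0 0 0 0 0 0 -1"

```text
time: 17.98
ee_pos: [0.4483, 0.1771, 0.0329]
eef_rot: [0.707, 0.707, 0.003, 0.002]
ft_force: [-0.5, -0.8, 0.7]
width: 0.0872
```

Run:
```python
from h import *
st()
```

```text
17.9833 [0.4483 0.1771 0.0329] [2.2187 2.2172 0.0101] [-0.473  -0.8055  0.6685] 0.08715605814661319
turn needed (deg) [-0.0601  0.4592  0.0373]
```

Call:
send_rows --pt "-0.04 -0.13 -0.4 0 0.09 0 -1" --pt "0 0 -0.15 0 0 0 -1" --pt "0 0 0 0 0 0 -1"

```text
time: 18.23
ee_pos: [0.448, 0.1737, 0.0165]
eef_rot: [0.707, 0.707, 0.001, 0.0]
ft_force: [-0.1, -0.4, -0.0]
width: 0.0871
```

Run:
```python
from h import *
st()
```

```text
18.2333 [0.448  0.1737 0.0165] [2.2215 2.2211 0.0036] [-0.0752 -0.4032 -0.0099] 0.08713788863599037
turn needed (deg) [-0.0834  0.1001  0.0102]
```

Call:
send_rows --pt "0 0 0 0 0 0 0.5" --pt "0 0 0 0 0 0 0.5" --pt "0 0 0 0 0 0 0.8" --pt "0 0 0 0 0 0 1" --pt "0 0 0 0 0 0 1" --pt "0 0 0 0 0 0 1" --pt "0 0 0 0 0 0 1" --pt "0 0 0 0 0 0 1"

```text
time: 18.9
ee_pos: [0.4496, 0.1739, 0.0185]
eef_rot: [0.707, 0.707, 0.002, 0.001]
ft_force: [0.4, 0.9, -0.2]
width: 0.0443
```

Run:
```python
from h import *
st()
```

```text
18.9 [0.4496 0.1739 0.0185] [2.221  2.2188 0.0077] [ 0.4083  0.9046 -0.238 ] 0.04432288146036337
turn needed (deg) [-0.1097  0.2892  0.0572]
```

Call:
send_rows --pt "0 0 0.3 -0.02 0.06 0 1" --pt "0 0 0.6 0 0 0 1" --pt "0 0 0.8 0 0 0 1" --pt "0 0 0.8 0 0 0 1" --pt "0 0 0.8 0 0 0 1" --pt "0 0 0.8 0 0 0 1" --pt "0.2 -0.3 0.4 0 0 0 1" --pt "0.5 -0.6 0.2 0 0 0 1" --pt "0.6 -0.7 0 0 0 0 1" --pt "0.6 -0.7 0 0 0 0 1"

```text
time: 19.73
ee_pos: [0.5023, 0.1095, 0.1731]
eef_rot: [0.702, 0.712, -0.001, -0.001]
ft_force: [0.6, 0.1, -0.6]
width: 0.0447
```

Run:
```python
from h import *
st()
```

```text
19.7333 [0.5023 0.1095 0.1731] [-2.2044 -2.2352  0.0023] [ 0.6247  0.1055 -0.5997] 0.04469252525075131
turn needed (deg) [-0.0313 -0.1504 -0.7971]
```

Call:
send_rows --pt "0.6 -0.75 0 0 -0.03 -0.15 1" --pt "0.6 -0.75 0 0 0 0 1" --pt "0.6 -0.75 0 0 0 0 1" --pt "0.6 -0.75 0 0 0 0 1" --pt "0.6 -0.75 -0.2 0 0 0 1" --pt "0.4 -0.5 -0.4 0 0 0 1" --pt "0.1 -0.1 -0.4 0 0 0 1" --pt "0 0 -0.2 0 0 0 1" --pt "0 0 0 0 0 0 1"

```text
time: 20.48
ee_pos: [0.6137, -0.0328, 0.1415]
eef_rot: [0.709, 0.706, 0.001, 0.001]
ft_force: [-0.4, 0.2, -1.4]
width: 0.0444
```

Run:
```python
from h import *
st()
s,im,cal=wcal();cv2.imwrite('pics/w15.png',im)
print(px(cal,np.array([.6205,-.0357,.021])),px(cal,np.array([.6205,.0013,.021])))
```

```text
20.4833 [ 0.6137 -0.0328  0.1415] [2.2257 2.2156 0.004 ] [-0.3669  0.1944 -1.4219] 0.044417978149042484
turn needed (deg) [-0.0585  0.1464  0.2595]
[285.2847 203.9905] [285.3602 160.066 ]
```

View pics/w15.png

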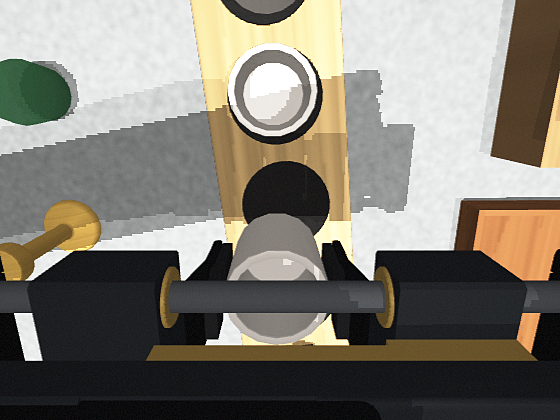

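Call:
send_rows --pt "0.25 -0.12 -0.3 0 0.03 0.05 1" --pt "0 -0.04 -0.6 0 0 0 1" --pt "0 -0.04 -0.6 0 0 0 1" --pt "0 0 -0.6 0 0 0 1" --pt "0 0 -0.3 0 0 0 1" --pt "0 0 0 0 0 0 1"

```text
time: 21.03
ee_pos: [0.6206, -0.0292, 0.0747]
eef_rot: [0.703, 0.711, 0.003, 0.001]
ft_force: [-0.1, 1.1, -0.9]
width: 0.0441
```

Run:
```python
from h import *
st()
```

```text
21.0333 [ 0.6206 -0.0292  0.0747] [2.2066 2.2322 0.0104] [-0.1377  1.1441 -0.9288] 0.0440549383693322
turn needed (deg) [-0.1562  0.3811 -0.6618]
```

Call:
send_rows --pt "0.02 -0.22 -0.3 -0.03 0.07 -0.13 1" --pt "0 -0.02 -0.35 0 0 0 1" --pt "0 0 -0.1 0 0 0 1" --pt "0 0 0 0 0 0 1"

```text
time: 21.37
ee_pos: [0.6222, -0.0352, 0.0538]
eef_rot: [0.707, 0.708, 0.001, 0.001]
ft_force: [1.1, -0.2, -1.1]
width: 0.0449
```

Run:
```python
from h import *
st()
```

```text
21.3667 [ 0.6222 -0.0352  0.0538] [2.2182 2.221  0.0034] [ 1.0843 -0.1895 -1.085 ] 0.044876554337764725
turn needed (deg) [ 0.0175  0.1928 -0.0725]
```

Contact is expected at z ≈ 0.0395.

Call:
send_rows --pt "-0.04 -0.02 -0.3 0 0.04 0 1" --pt "-0.01 0 -0.08 0 0 0 1" --pt "0 0 0 0 0 0 1"

```text
time: 21.62
ee_pos: [0.6211, -0.0359, 0.0421]
eef_rot: [0.707, 0.707, 0.0, 0.0]
ft_force: [0.0, -0.8, 0.0]
width: 0.0445
```

Run:
```python
from h import *
st()
```

```text
21.6167 [ 0.6211 -0.0359  0.0421] [2.2199 2.222  0.0005] [ 0.0463 -0.7942  0.0344] 0.04451745255558678
turn needed (deg) [ 0.0151  0.0435 -0.053 ]
```

Call:
send_rows --pt "0 0 -0.08 0 0 0 1" --pt "0 0 -0.03 0 0 0 1"

```text
time: 21.78
ee_pos: [0.6214, -0.0359, 0.0395]
eef_rot: [0.707, 0.707, 0.0, 0.001]
ft_force: [-5.5, -0.7, 10.1]
width: 0.0444
```

Touching (10 N up). Release and rise.

Call:
send_rows --pt "0 0 0 0 0 0 0.5" --pt "0 0 0 0 0 0 0.2" --pt "0 0 0 0 0 0 0" --pt "0 0 0 0 0 0 -0.5" --pt "0 0 0 0 0 0 -1" --pt "0 0 0 0 0 0 -1" --pt "0 0 0 0 0 0 -1"

```text
time: 22.37
ee_pos: [0.622, -0.0358, 0.0401]
eef_rot: [0.707, 0.707, 0.001, 0.001]
ft_force: [0.2, 0.2, -0.4]
width: 0.0636
```

Run:
```python
from h import *
st()
```

```text
22.3667 [ 0.622  -0.0358  0.0401] [2.2189 2.2208 0.0023] [ 0.1666  0.2323 -0.4254] 0.06362234748479237
turn needed (deg) [ 0.0331  0.1532 -0.0488]
```

Call:
send_rows --pt "0 0 0.2 0 0.03 0 -1" --pt "0 0 0.4 0 0 0 -1" --pt "0 0 0.6 0 0 0 -1" --pt "0 0 0.9 0 0 0 -1" --pt "0 0 0.9 0 0 0 -1" --pt "0 -0.2 0.9 0 0 0 -1" --pt "0 -0.5 0.8 0 0 0 -1" --pt "0 -0.5 0.4 0 0 0 -1" --pt "0 -0.3 0 0 0 0 -1" --pt "0 0 0 0 0 0 -1"

```text
time: 23.2
ee_pos: [0.6205, -0.0797, 0.2089]
eef_rot: [0.705, 0.709, 0.001, 0.001]
ft_force: [0.3, 0.1, -1.0]
width: 0.0869
```

Run:
```python
from h import *
st()
s,im,cal=wcal();cv2.imwrite('pics/w16.png',im);np.savez('w16.npz',R=cal["R"],t=cal["t"],K=cal["K"])
cv2.imwrite('pics/w16z.png',cv2.resize(im[0:250,180:380],None,fx=2.4,fy=2.4,interpolation=cv2.INTER_CUBIC))
```

```text
23.2 [ 0.6205 -0.0797  0.2089] [2.2138 2.2261 0.0036] [ 0.3121  0.0725 -1.0208] 0.08691421201786609
turn needed (deg) [-0.0073  0.179  -0.3164]
```

View pics/w16z.png

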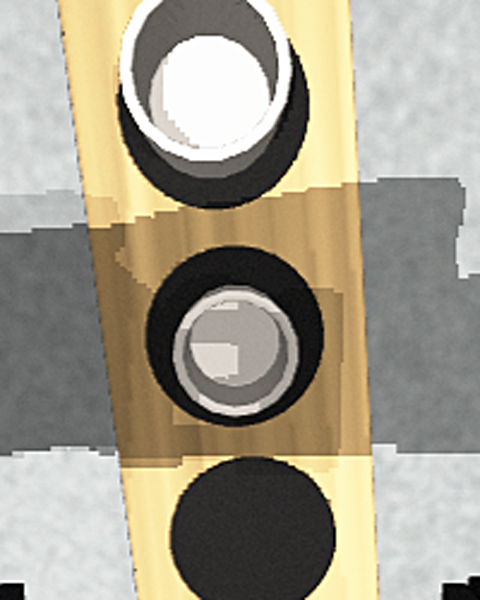

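Run:
```python
from h import *
cal=np.load('w16.npz')
print("med",onz(cal,(278.3,146.5),.073),"pad2",onz(cal,(277.9,140.2),.021))
print("pad1 x",onz(cal,(285.4,223),.021),"y",onz(cal,(285.4,190),.021)[1]-.037)
```

```text
med [ 0.6213 -0.0364  0.073 ] pad2 [ 0.6213 -0.0359  0.021 ]
pad1 x [ 0.6298 -0.1223  0.021 ] y -0.12345538435697442
```

Call:
send_rows --pt "-0.5 -0.4 0 0 0.03 -0.06 -1" --pt "-0.75 -0.55 0 0 0 0 -1" --pt "-0.75 -0.55 0 0 0 0 -1" --pt "-0.75 -0.55 0 0 0 0 -1" --pt "-0.75 -0.55 0 0 0 0 -1" --pt "-0.75 -0.55 0 0 0 0 -1" --pt "-0.75 -0.55 0 0 0 0 -1" --pt "-0.6 -0.4 0 0 0 0 -1" --pt "-0.2 0 0 0 0 0 -1" --pt "0 0 0 0 0 0 -1"

```text
time: 24.08
ee_pos: [0.4333, -0.1926, 0.1959]
eef_rot: [0.703, 0.711, -0.001, -0.011]
ft_force: [0.7, 0.7, -0.1]
width: 0.0872
```

Run:
```python
from h import *
st()
s,im,cal=wcal();cv2.imwrite('pics/w17.png',im);np.savez('w17.npz',R=cal["R"],t=cal["t"],K=cal["K"])
print(px(cal,np.array([.4377,-.1886,.04])))
cv2.imwrite('pics/w17z.png',cv2.resize(im[50:250,180:380],None,fx=3,fy=3,interpolation=cv2.INTER_CUBIC))
```

```text
24.0833 [ 0.4333 -0.1926  0.1959] [-2.1943 -2.2181  0.0018] [ 0.6931  0.6732 -0.0955] 0.08719325564727919
turn needed (deg) [-0.8238 -0.9174 -0.6188]
[284.8263 188.9844]
```

View pics/w17z.png

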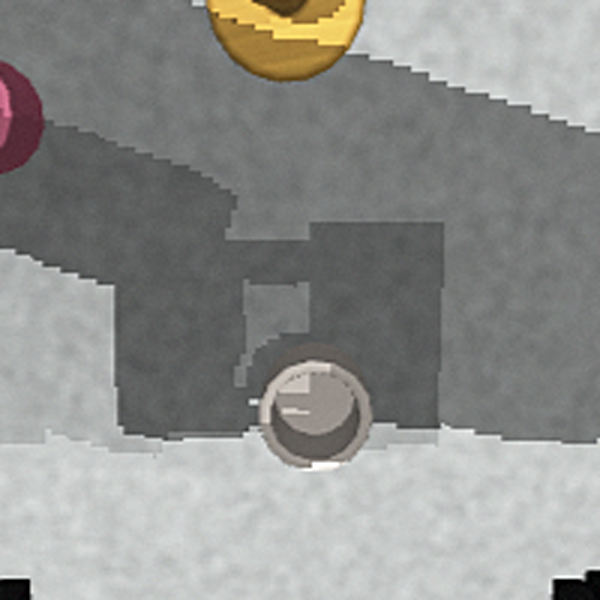

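Call:
send_rows --pt "0.15 0.15 -0.3 -0.16 -0.18 -0.12 -1" --pt "0 0 -0.7 0 0 0 -1" --pt "0 0 -0.7 0 0 0 -1" --pt "0 0 -0.7 0 0 0 -1" --pt "0 0 -0.6 0 0 0 -1" --pt "0 0 -0.3 0 0 0 -1" --pt "0 0 0 0 0 0 -1"

```text
time: 24.72
ee_pos: [0.4459, -0.1774, 0.0918]
eef_rot: [0.702, 0.712, 0.003, -0.0]
ft_force: [0.3, -0.2, -0.5]
width: 0.0872
```

Run:
```python
from h import *
st()
s,im,cal=wcal();cv2.imwrite('pics/w18.png',im)
print(px(cal,np.array([.438,-.188,.04])))
cv2.imwrite('pics/w18z.png',cv2.resize(im[130:280,180:380],None,fx=3,fy=3,interpolation=cv2.INTER_CUBIC))
```

```text
24.7167 [ 0.4459 -0.1774  0.0918] [-2.2057 -2.2368 -0.0096] [ 0.2831 -0.2464 -0.494 ] 0.08716508511890511
turn needed (deg) [-0.2542  0.2391 -0.8011]
[265.2042 243.529 ]
```

View pics/w18z.png

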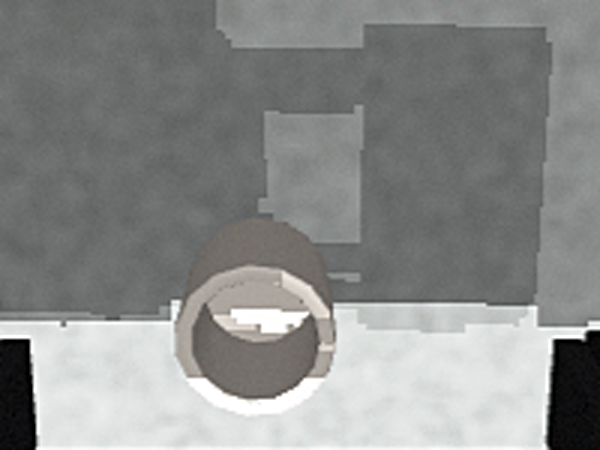

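Call:
send_rows --pt "-0.25 -0.3 -0.1 -0.05 0.05 -0.16 -1" --pt "-0.02 -0.05 -0.3 0 0 0 -1" --pt "-0.02 -0.02 -0.6 0 0 0 -1" --pt "-0.02 0 -0.5 0 0 0 -1" --pt "0 0 -0.3 0 0 0 -1" --pt "0 0 0 0 0 0 -1"

```text
time: 25.27
ee_pos: [0.4396, -0.1917, 0.0399]
eef_rot: [0.708, 0.706, 0.001, 0.004]
ft_force: [-0.7, -0.1, 0.2]
width: 0.0868
```

Run:
```python
from h import *
st()
```

```text
25.2667 [ 0.4396 -0.1917  0.0399] [2.2181 2.2122 0.0022] [-0.6879 -0.1499  0.1719] 0.08682705465782445
turn needed (deg) [0.3019 0.4158 0.1517]
```

Call:
send_rows --pt "-0.07 0.13 -0.35 0.06 0.08 0.03 -1" --pt "0 0 -0.4 0 0 0 -1" --pt "0 0 -0.15 0 0 0 -1" --pt "0 0 0 0 0 0 -1"

```text
time: 25.6
ee_pos: [0.4382, -0.1883, 0.0118]
eef_rot: [0.707, 0.707, 0.0, 0.001]
ft_force: [0.5, -0.0, -0.0]
width: 0.0874
```

Run:
```python
from h import *
st()
```

```text
25.6 [ 0.4382 -0.1883  0.0118] [2.2211 2.2193 0.0009] [ 0.5352 -0.0353 -0.0111] 0.08736514071385265
turn needed (deg) [0.0478 0.0931 0.0451]
```

Call:
send_rows --pt "0 0 0 0 0 0 0.5" --pt "0 0 0 0 0 0 0.5" --pt "0 0 0 0 0 0 0.8" --pt "0 0 0 0 0 0 1" --pt "0 0 0 0 0 0 1" --pt "0 0 0 0 0 0 1" --pt "0 0 0 0 0 0 1" --pt "0 0 0 0 0 0 1" --pt "0 0 0 0 0 0 1" --pt "0 0 0 0 0 0 1"

```text
time: 26.43
ee_pos: [0.4394, -0.1888, 0.0133]
eef_rot: [0.707, 0.707, 0.001, 0.002]
ft_force: [0.8, 0.4, -0.2]
width: 0.0358
```

Run:
```python
from h import *
st()
```

```text
26.4333 [ 0.4394 -0.1888  0.0133] [2.2191 2.2177 0.0019] [ 0.7612  0.4443 -0.2099] 0.03580845284812772
turn needed (deg) [0.1249 0.2222 0.0348]
```

Call:
send_rows --pt "0 0 0.3 0.02 0.04 0 1" --pt "0 0 0.6 0 0 0 1" --pt "0 0 0.8 0 0 0 1" --pt "0 0 0.8 0 0 0 1" --pt "0 0 0.8 0 0 0 1" --pt "0.1 0 0.7 0 0 0 1" --pt "0.4 0.15 0.3 0 0 0 1" --pt "0.7 0.25 0.1 0 0 0 1" --pt "0.7 0.25 0 0 0 0 1" --pt "0.7 0.25 0 0 0 0 1"

```text
time: 27.27
ee_pos: [0.5152, -0.162, 0.1583]
eef_rot: [0.709, 0.705, -0.001, -0.0]
ft_force: [0.2, -0.7, -0.7]
width: 0.0356
```

Run:
```python
from h import *
st()
```

```text
27.2667 [ 0.5152 -0.162   0.1583] [-2.2268 -2.2154  0.0039] [ 0.1927 -0.7117 -0.7386] 0.035592703788998474
turn needed (deg) [ 0.0802 -0.12    0.2929]
```

Call:
send_rows --pt "0.7 0.22 0 0.02 -0.02 0.06 1" --pt "0.7 0.22 0 0 0 0 1" --pt "0.7 0.22 0 0 0 0 1" --pt "0.7 0.22 0 0 0 0 1" --pt "0.5 0.15 -0.2 0 0 0 1" --pt "0.1 0.03 -0.3 0 0 0 1" --pt "0 0 -0.3 0 0 0 1" --pt "0 0 0 0 0 0 1"

```text
time: 27.93
ee_pos: [0.6244, -0.1255, 0.1378]
eef_rot: [0.706, 0.708, 0.002, -0.0]
ft_force: [0.2, -1.4, -0.7]
width: 0.0366
```

Run:
```python
from h import *
st()
s,im,cal=wcal();cv2.imwrite('pics/w19.png',im)
print(px(cal,np.array([.629,-.1235,.021])),px(cal,np.array([.629,-.0865,.021])))
```

```text
27.9333 [ 0.6244 -0.1255  0.1378] [-2.2171 -2.2244 -0.0059] [ 0.2133 -1.431  -0.6563] 0.03655763552484868
turn needed (deg) [-0.1922  0.1139 -0.186 ]
[282.8699 199.8829] [283.2179 155.0239]
```

View pics/w19.png

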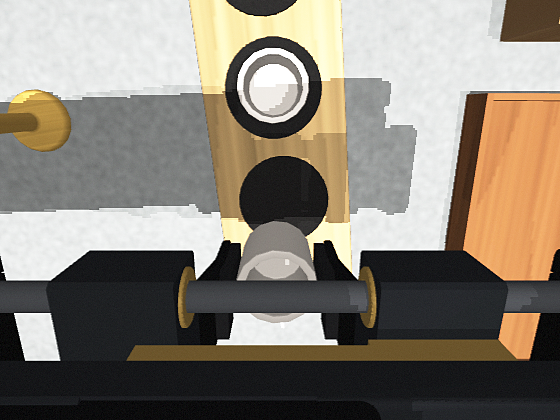

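Call:
send_rows --pt "0.15 0.03 -0.3 -0.04 0.03 -0.04 1" --pt "0 -0.02 -0.6 0 0 0 1" --pt "0 -0.02 -0.6 0 0 0 1" --pt "0 0 -0.6 0 0 0 1" --pt "0 0 -0.3 0 0 0 1" --pt "0 0 0 0 0 0 1"

```text
time: 28.48
ee_pos: [0.6271, -0.1301, 0.0653]
eef_rot: [0.709, 0.705, -0.001, 0.002]
ft_force: [-0.0, -0.2, -0.3]
width: 0.0363
```

Run:
```python
from h import *
st()
```

```text
28.4833 [ 0.6271 -0.1301  0.0653] [ 2.225   2.2109 -0.0042] [-0.027  -0.1709 -0.2735] 0.0363194818376911
turn needed (deg) [0.3083 0.0896 0.3638]
```

Call:
send_rows --pt "0.08 0.19 -0.3 0.06 0.02 0.07 1" --pt "0 0 -0.3 0 0 0 1" --pt "0 0 -0.1 0 0 0 1" --pt "0 0 0 0 0 0 1"

```text
time: 28.82
ee_pos: [0.6303, -0.1245, 0.0443]
eef_rot: [0.707, 0.707, 0.0, 0.001]
ft_force: [-0.1, -0.5, -1.3]
width: 0.0361
```

Run:
```python
from h import *
st()
```

```text
28.8167 [ 0.6303 -0.1245  0.0443] [2.2211 2.2199 0.0011] [-0.1205 -0.4714 -1.323 ] 0.03605051535341055
turn needed (deg) [0.0242 0.083  0.0328]
```

Call:
send_rows --pt "-0.02 0 -0.22 0 0.02 0 1" --pt "-0.01 0 -0.08 0 0 0 1" --pt "0 0 -0.03 0 0 0 1"

```text
time: 29.07
ee_pos: [0.6301, -0.1245, 0.0347]
eef_rot: [0.707, 0.707, 0.0, 0.001]
ft_force: [-0.2, 0.2, 0.2]
width: 0.0363
```

Run:
```python
from h import *
st()
```

```text
29.0667 [ 0.6301 -0.1245  0.0347] [2.2209 2.2198 0.0006] [-0.244   0.2462  0.2392] 0.036309318957917086
turn needed (deg) [0.0481 0.0776 0.0297]
```

Call:
send_rows --pt "0 0 -0.06 0 0 0 1"

```text
time: 29.15
ee_pos: [0.6302, -0.1245, 0.0341]
eef_rot: [0.707, 0.707, -0.0, 0.001]
ft_force: [-12.4, 1.4, 27.0]
width: 0.0359
```

Contact. Release and rise.

Call:
send_rows --pt "0 0 0.02 0 0 0 0.6" --pt "0 0 0 0 0 0 0.3" --pt "0 0 0 0 0 0 0" --pt "0 0 0 0 0 0 -0.5" --pt "0 0 0 0 0 0 -1" --pt "0 0 0 0 0 0 -1" --pt "0 0 0 0 0 0 -1"

```text
time: 29.73
ee_pos: [0.631, -0.1248, 0.0359]
eef_rot: [0.707, 0.707, 0.0, 0.002]
ft_force: [0.4, 0.8, 1.0]
width: 0.0615
```

Call:
send_rows --pt "0 0 0.2 0 0.02 0 -1" --pt "0 0 0.4 0 0 0 -1" --pt "0 0 0.6 0 0 0 -1" --pt "0 0 0.9 0 0 0 -1" --pt "0 0 0.9 0 0 0 -1" --pt "0 -0.2 0.9 0 0 0 -1" --pt "0 -0.5 0.8 0 0 0 -1" --pt "0 -0.5 0.4 0 0 0 -1" --pt "0 -0.3 0 0 0 0 -1" --pt "0 0 0 0 0 0 -1"

```text
time: 30.57
ee_pos: [0.6295, -0.1685, 0.2043]
eef_rot: [0.706, 0.708, 0.001, 0.002]
ft_force: [0.4, -0.3, 0.4]
width: 0.087
```

Run:
```python
from h import *
st()
s,im,cal=wcal();cv2.imwrite('pics/w20.png',im);np.savez('w20.npz',R=cal["R"],t=cal["t"],K=cal["K"])
cv2.imwrite('pics/w20z.png',cv2.resize(im[0:250,180:380],None,fx=2.4,fy=2.4,interpolation=cv2.INTER_CUBIC))
a=r.camera("scene");cv2.imwrite('pics/s20.png',a);b=r.camera("side");cv2.imwrite('pics/d20.png',b)
```

```text
30.5667 [ 0.6295 -0.1685  0.2043] [2.2149 2.2224 0.0029] [ 0.3683 -0.3465  0.4038] 0.08695418127776366
turn needed (deg) [ 0.0862  0.234  -0.1948]
```

View pics/w20z.png

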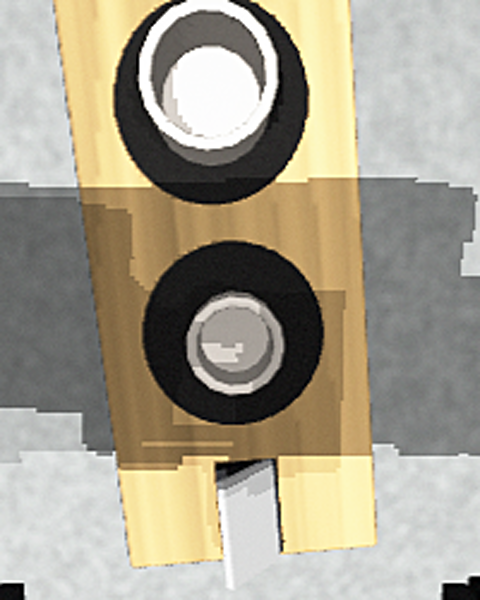

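View pics/s20.png

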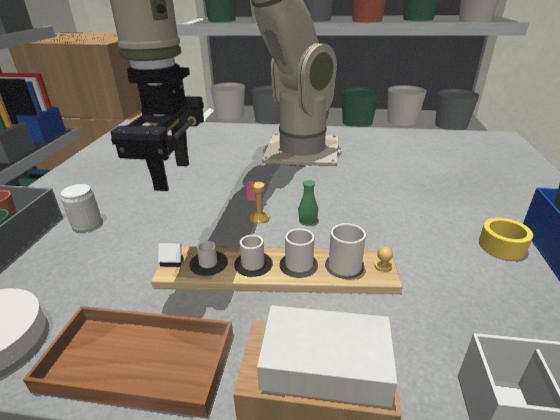

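View pics/d20.png

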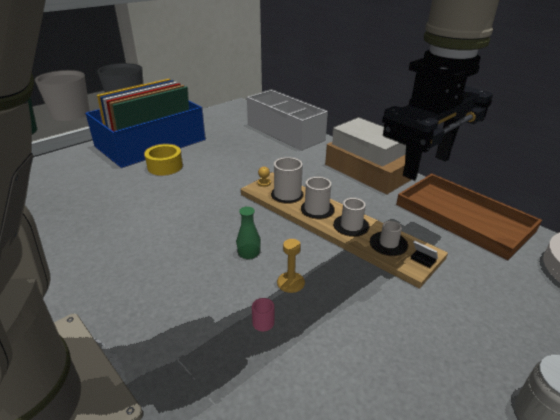

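Run:
```python
from h import *
cal=np.load('w20.npz')
print("small",onz(cal,(180+235.5/2.4,343.5/2.4),.061),"pad1",onz(cal,(180+232.5/2.4,332/2.4),.021))
a=cv2.imread('pics/s20.png');b=cv2.imread('pics/d20.png')
A=cv2.resize(a[215:295,180:380],None,fx=4,fy=4,interpolation=cv2.INTER_CUBIC);B=cv2.resize(b[150:265,250:450],None,fx=4,fy=4,interpolation=cv2.INTER_CUBIC)[:280]
cv2.imwrite('pics/z20.png',np.vstack([A,B]))
```

```text
small [ 0.6305 -0.1234  0.061 ] pad1 [ 0.6296 -0.1229  0.021 ]
```

View pics/z20.png

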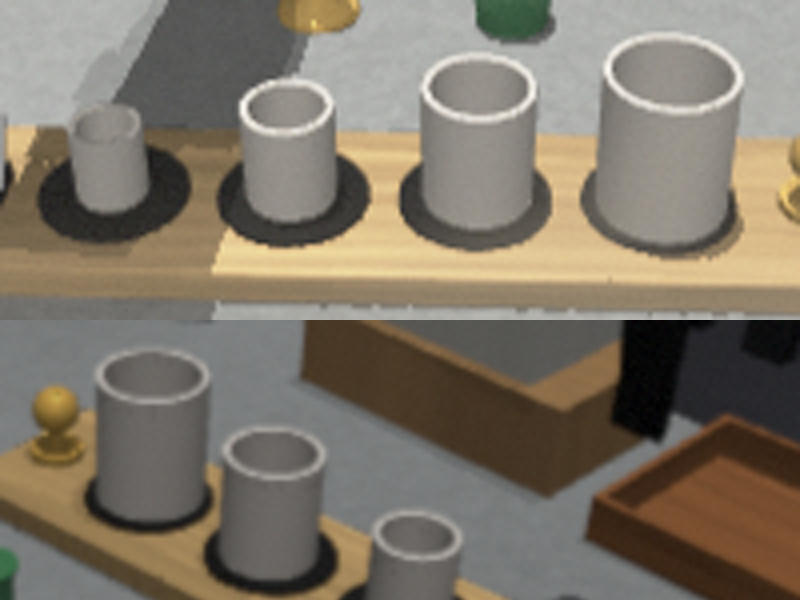

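Run:
```python
from bench import r
print(r.close_job())
```

```text
the job is handed in; nothing more can be done
None
```

All four white pots are standing upright on the plinth, one per black pad. From the ticket stand outward they run small, medium, large, largest. The job was handed in at about 31 s of the 112 s, with the gripper open and clear of everything.

- **Centring:** the last wrist-camera checks put the small and medium pots about 1 mm from their pad centres, and the large one about 2 mm. The largest is 2–3 mm off but entirely on its pad, so I did not move it again.
- **Upright and undisturbed:** the final scene and side pictures show all four pots upright and the green vase still standing at its starting place. The candlestick and the pink pot also look unmoved.
- **Contact forces:** setting down the large and small pots briefly read 25–27 N at the wrist, and the medium pot 10 N. When I lowered the largest pot I saw no clear contact force. I took its contact from the height no longer falling and the pot's weight leaving the sensor on release.
- **Disagreement:** the scene and side cameras disagreed by about 5 mm in y on the pad positions. I went by the wrist camera, which was consistent from view to view and agreed with the scene camera there.

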